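# Refill the spring-lift sauce-pot dispenser

### The arm

A 6-joint arm with a two-finger parallel gripper is mounted at the origin on a cart in front of the work surface, level with it; the furniture and walls round the work are solid. World frame = base frame: x ahead of the robot, y to its left, z up, the work surface at z = 0. Lengths are in m, angles in degrees, forces in N, time in s.
With the tool pointing down it reaches from about 0.3 to 0.85 m from the base axis. Payload 5.4 kg.
Tool frame: the origin (TCP) lies midway between the tips of the shut fingers; the grasp point (between the pads) lies 19 mm behind it (manip.grip_depth is the distance from the TCP to the grasp point, in m); z points along the fingers, y is the direction in which the jaws open and shut (so a half turn about z gives the same grasp; the last joint's range is limited). The gripper opens to 85 mm and grips with 20 to 120 N. Pads are 22 mm wide; open, the fingers measure 114 mm over their backs; the gripper's body (76 mm by 85 mm) begins 54 mm behind the grasp point. The pads swing forward as they close: fully open they stand 13 mm farther back than shut.
Start: joints at [-79.017, 9.076, 91.501, -0, 79.423, -12.038], TCP at [0.225, -0.529, 0.231] pointing down, gripper open.
Joint ranges: [-166.64, 166.64], [-54.1, 131.32], [10.49, 154.53], [-73.88, 253.88], [9.74, 151.15], [-171.62, 171.62]. Speed limits (degrees/s): [147.25, 147.25, 180, 180, 180, 180].

### API

Orientations are given as a 3x3 rotation matrix whose columns are the frame's x, y, z axes.
In Python, from station import manip gives the robot as it stands.
- The arm moves only by the shell command python3 -m pendant 'ROWS' [FORCE]. ROWS is JSON, a list that holds one entry, the list of rows, each a list of 5 numbers: the shift along the world's x, y, z in m, then the turn about the world's z in degrees, then the finger opening in m, from 0 to 0.0854. In form: [[[tx, ty, tz, yaw, hand], ...]]. A call has 1 to 8 rows; each row is the pose to reach, as a shift and turn from the pose commanded when the call began; what a row does not reach only later rows make up. A row lasts 1/12 s, in which the tool goes at most 41.7 mm and 7.16 degrees, less where a joint would pass 70% of its speed; a pose out of reach is approached as far as the arm can. A call with a gripper value outside its range is refused whole. The fingers move at their own pace and stop on an object; FORCE is the grip in N (left out, the last holds). Time passes only in rows, so rows that repeat a pose let the fingers close. It gives the time, the measured TCP pose, the force and the opening at its end, in the units of the state.
- manip.observe(): the state, without advancing time (a new reading comes with each control period).
- manip.capture(name): name is "side" or "top" or "wrist"; returns the picture (420x560x3 uint8, red, green, blue); there is no depth.
- manip.camera_info(name): a dict with "intrinsics" (3x3 intrinsics, pixels), "extrinsics" (4x4, takes a point from camera to world coordinates). Camera axes: x right, y down, z forward; pixel columns grow to the right and rows downward; lengths in m; the calibration is good to about 2 mm. A picture is of the moment at which its call begins: read the wrist's pose just before it. camera_info takes no time and is no camera call; for the wrist camera it gives the pose at the moment of the call.
- manip.close_job(): hands the job in, once; it reports no verdict.
The state is a dict: "clock": time; "q": joint angles; "joint_velocities": joint speeds; "joint_efforts": joint torques, N m; "tool_pos": TCP position; "ee_rot": TCP orientation; "wrist_force": force on the tool from outside, world axes, zero at the start; "ft_torque": the same for the moment, N m; "finger_gap": finger opening in m.
Only numpy, scipy, OpenCV 4.12 (cv2) and the standard library are available. Lean on these libraries where they do the work, as an engineer would, in place of code of your own. Each camera call takes 0.05 s, during which the arm holds its last target.

### The job

Refill the spring-lift dispenser with sauce pots: raise its hold-down arm upright out of the way, stack every loose blue pot right way up on the one in the dispenser, each seated level in the pot below as the platform sinks, and when all are in swing the hold-down arm right down again so that its bar lies on the top pot. Set the pots in gently, and do not knock the other things on the worktop about.

Things in the scene. Friction and masses are not known exactly. Their poses are not given: they have to be found in the camera images.
- dispenser: Fixed spring-lift dispenser for sauce pots: steel base plate (116 by 196 mm), four upright guide rods and a white square mast (36 by 30 mm). Origin on the stack's axis, at worktop level; z up; the mast stands 90 mm away along -y. The rods (6 mm thick, on a 75 mm circle, tops at z = 176 mm and bent 6 mm outward) stand on the diagonals between x and y.
- well_mouth (a point): Point on the stack's vertical axis, 175 mm above the worktop, level with the empty platform. Axes as the dispenser's: the mast lies along -y, the rods on the diagonals, so fingers have most room on the +x and -x sides of the stack.
- platform (a joint): The grey sprung platform (60 mm across) that carries the stack: metres that it has sunk below the empty level. It sinks freely on a soft spring (45 N/m), about 20 mm for each pot laid on it, so the rim of the top pot always comes back to about z = 180 mm. Travel 0 to 0.150. Even a light push carries it down.
- platform_top (a point): Centre of the platform's upper face, on which the lowest pot stands; z up.
- holddown (a joint): The hold-down lever on the mast's head: 0 = arm level, its bar across the rim of the top pot; 1.45 = arm upright, well clear (its stop). Stiff hinge (0.12 N m) that stays where it is left. As the arm rises, the short knobbed thumb lever, at right angles to it, swings away from the stack.
- holddown_pivot (a point): The hinge of the hold-down, on the mast's head, 90 mm from the stack's axis and 180 mm above the worktop. The hinge axis is this point's x axis (horizontal); y points to the stack.
- holddown_bar (a point): Centre of the rubber cross bar (9 mm thick, 81 mm long, along its x axis) at the end of the hold-down's arm, 90 mm from the hinge; the arm is a 9 mm round rod from hinge to bar.
- holddown_knob (a point): Centre of the black ball knob (16 mm) at the end of the thumb lever, 60 mm from the hinge; with the arm down it stands almost straight above the hinge, leaning 0.1 rad away from the stack. Pushing it away from the stack raises the arm.
- pot_0_mid (a point): The blue sauce pot already on the platform; same shape as the others. Point on its axis, 12 mm above its underside; z is up through its mouth.
- pot_1_mid (a point): A loose blue round stacking sauce pot, 64 mm across at the rim (62 mm lower down), 24 mm high, wall 3 mm, about 90 g; may be absent. Its foot (52 mm across, 4.5 mm high) drops inside the rim (58 mm) of the pot below, so each pot adds 19.5 mm to a stack. Point on its axis, 12 mm above its underside; z is up through its mouth.
- pot_2_mid (a point): A loose blue round stacking sauce pot, 64 mm across at the rim (62 mm lower down), 24 mm high, wall 3 mm, about 90 g; may be absent. Its foot (52 mm across, 4.5 mm high) drops inside the rim (58 mm) of the pot below, so each pot adds 19.5 mm to a stack. Point on its axis, 12 mm above its underside; z is up through its mouth.
- pot_3_mid (a point): A loose blue round stacking sauce pot, 64 mm across at the rim (62 mm lower down), 24 mm high, wall 3 mm, about 90 g; may be absent. Its foot (52 mm across, 4.5 mm high) drops inside the rim (58 mm) of the pot below, so each pot adds 19.5 mm to a stack. Point on its axis, 12 mm above its underside; z is up through its mouth.
- pot_4_mid (a point): A loose blue round stacking sauce pot, 64 mm across at the rim (62 mm lower down), 24 mm high, wall 3 mm, about 90 g; may be absent. Its foot (52 mm across, 4.5 mm high) drops inside the rim (58 mm) of the pot below, so each pot adds 19.5 mm to a stack. Point on its axis, 12 mm above its underside; z is up through its mouth.
- pot_5_mid (a point): A loose blue round stacking sauce pot, 64 mm across at the rim (62 mm lower down), 24 mm high, wall 3 mm, about 90 g; may be absent. Its foot (52 mm across, 4.5 mm high) drops inside the rim (58 mm) of the pot below, so each pot adds 19.5 mm to a stack. Point on its axis, 12 mm above its underside; z is up through its mouth.
- pot_6_mid (a point): A loose blue round stacking sauce pot, 64 mm across at the rim (62 mm lower down), 24 mm high, wall 3 mm, about 90 g; may be absent. Its foot (52 mm across, 4.5 mm high) drops inside the rim (58 mm) of the pot below, so each pot adds 19.5 mm to a stack. Point on its axis, 12 mm above its underside; z is up through its mouth.
- egg_cup: a white egg cup, 49 mm across and 61 mm high, among the pots (bystander); origin at the centre of its underside.
- lemon: a lemon, 84 by 57 by 54 mm, behind the pots (bystander); origin at the centre of its underside.
Things that resemble listed ones, but are neither listed nor needed, are in the scene too. Leave any green or red look-alike of the part that bears pot_3_mid alone.

How it is judged:
By the outcome, as a careful person would: the job done as asked, in the order asked, and still so for the second after the job is handed in, with the robot touching nothing.
Of pot_1, pot_2, pot_3, pot_4, pot_5, pot_6 only 4 to 6 are there at a start; the rules pass over those that are not, and their reading is None.
At some moment in a run one of pot_1, pot_2, pot_3, pot_4, pot_5, pot_6 may be knocked a few centimetres aside while the robot is not near it.
It also fails if it takes over 208 s, if anything falls off the work surface, if the arm or the gripper's body presses on something with over 40 N, if the wrist force passes 120 N, or if a joint passes its speed limit or range.

## Working session

There is one attempt and no reset: what is moved stays moved. The work goes in short steps, Python scripts to look and compute and a shell command to move; the robot and the scene stay as the last step left them, time stands still between calls to the robot, and variables do not carry over. Pictures are saved under pics/ and viewed, and the job is handed in when it is done.

```bash
ls; mkdir -p pics; python3 - <<'E'
from station import manip
import cv2
print(manip.observe()); print(manip.grip_depth)
for n in("side","top","wrist"):
    ci=manip.camera_info(n); print(n,ci)
    cv2.imwrite(f"pics/{n}0.png",cv2.cvtColor(manip.capture(n),cv2.COLOR_RGB2BGR))
E
```

```text
pics
{'clock': 0.0, 'q': array([-7.90157797e+01,  9.11581621e+00,  9.15724973e+01, -2.02983364e-05,
        7.94223407e+01, -1.20386302e+01]), 'joint_velocities': array([ 0.01177038,  0.03734466, -0.02110879, -0.08544015,  0.00572157,
       -0.06708966]), 'joint_efforts': array([ 5.21668119e-05, -3.96007991e+01, -3.31427085e+01, -1.73249423e-04,
        8.56505212e-03,  1.16748305e-05]), 'tool_pos': array([ 0.22473752, -0.52860864,  0.23028302]), 'ee_rot': array([[ 9.20348999e-01,  3.91097922e-01, -3.68325207e-04],
       [ 3.91097888e-01, -9.20347134e-01,  1.89583134e-03],
       [ 4.02468649e-04, -1.88887769e-03, -9.99998135e-01]]), 'wrist_force': array([-0.16330854, -0.10120192,  0.07270872]), 'ft_torque': array([-0.01522407,  0.02612619, -0.01964052]), 'finger_gap': 0.08563373192393209}
0.0187
side {'intrinsics': array([[484.3785326 ,   0.        , 275.57661977],
       [  0.        , 484.3785326 , 206.29600892],
       [  0.        ,   0.        ,   1.        ]]), 'extrinsics': array([[-0.83704635, -0.24546993,  0.48897639, -0.16488231],
       [-0.54692164,  0.40017403, -0.735
[... 314 characters left out ...]
]]), 'extrinsics': array([[ 0.01512978, -0.99821987,  0.05769031,  0.41142818],
       [-0.99960707, -0.01373876,  0.02443271,  0.06871296],
       [-0.02359662, -0.05803731, -0.99803551,  1.35791694],
       [ 0.        ,  0.        ,  0.        ,  1.        ]])}
wrist {'intrinsics': array([[300.75123933,   0.        , 274.96781717],
       [  0.        , 300.75123933, 210.53457066],
       [  0.        ,   0.        ,   1.        ]]), 'extrinsics': array([[ 0.39053767, -0.88525992, -0.25257711,  0.28850559],
       [-0.92058348, -0.37630255, -0.10451052, -0.50122045],
       [-0.00252643,  0.27333361, -0.96191598,  0.37210607],
       [ 0.        ,  0.        ,  0.        ,  1.        ]])}
```

View pics/side0.png

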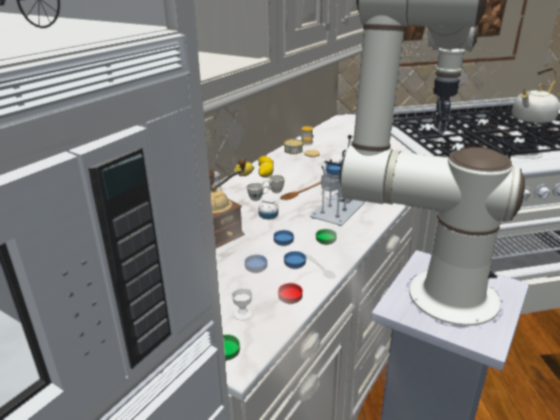

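View pics/top0.png

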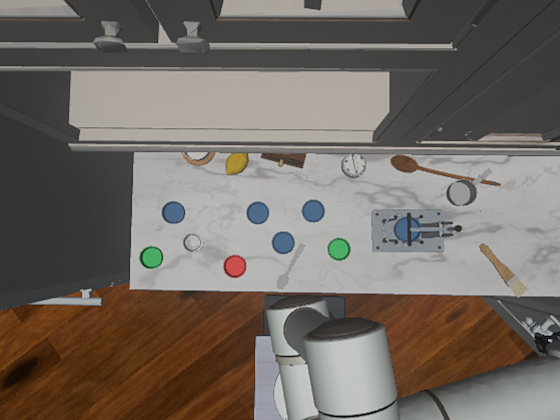

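View pics/wrist0.png

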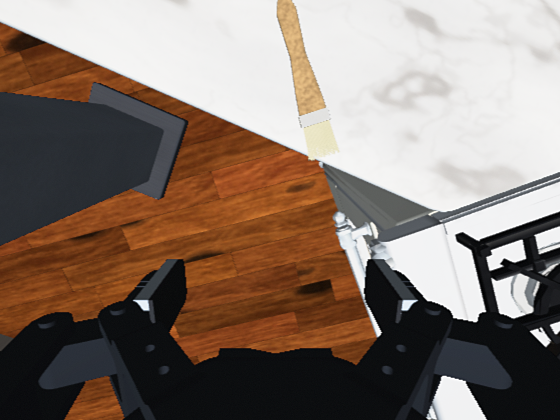

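```bash
cat > h.py <<'E'
import cv2, numpy as np
from station import manip
def cap(n,name=None):
    ci=manip.camera_info(n); im=cv2.cvtColor(manip.capture(n),cv2.COLOR_RGB2BGR)
    if name: cv2.imwrite(f"pics/{name}.png",im)
    return im,np.array(ci["intrinsics"]),np.array(ci["extrinsics"])
def ray(K,E,uv):
    d=np.linalg.solve(K,[uv[0],uv[1],1.0]); return E[:3,3],E[:3,:3]@d
def onz(K,E,uv,z):
    o,d=ray(K,E,uv); return o+d*(z-o[2])/d[2]
def proj(K,E,p):
    c=E[:3,:3].T@(np.array(p)-E[:3,3]); q=K@c; return q[:2]/q[2]
def blue(im,lo=(95,90,30),hi=(125,255,255),amin=60):
    m=cv2.inRange(cv2.cvtColor(im,cv2.COLOR_BGR2HSV),lo,hi)
    cs,_=cv2.findContours(m,cv2.RETR_EXTERNAL,cv2.CHAIN_APPROX_NONE)
    return [c for c in cs if cv2.contourArea(c)>amin]
def crop(im,x0,y0,x1,y1,s,name):
    cv2.imwrite(f"pics/{name}.png",cv2.resize(im[y0:y1,x0:x1],None,fx=s,fy=s,interpolation=cv2.INTER_CUBIC))
E
python3 - <<'E'
from h import *
t=cv2.imread("pics/top0.png"); s=cv2.imread("pics/side0.png")
crop(t,130,145,400,290,2.9,"t0c"); crop(s,200,110,400,310,3,"s0c"); crop(t,360,180,480,270,6,"t0d")
ci=manip.camera_info("top");K,E=ci["intrinsics"],ci["extrinsics"]
for c in blue(t):
    (x,y),(w,h),a=cv2.fitEllipse(c); print((x,y),w,h,cv2.contourArea(c),onz(K,E,(x,y),.024),onz(K,E,(x,y),.18))
E
```

```text
(283.0875244140625, 242.29656982421875) 20.312801361083984 20.78377914428711 328.0 [0.40812271 0.08574107 0.024     ] [0.40850928 0.08374965 0.18      ]
(401.5764465332031, 229.46871948242188) 11.968008995056152 25.298980712890625 207.0 [ 0.44791108 -0.23657073  0.024     ] [ 0.44364445 -0.20086817  0.18      ]
(257.917236328125, 212.88037109375) 19.8625545501709 20.546184539794922 314.5 [0.48778564 0.15610254 0.024     ] [0.47885573 0.14588244 0.18      ]
(173.55589294433594, 212.23960876464844) 19.926469802856445 20.642202377319336 311.5 [0.48634824 0.38929728 0.024     ] [0.47758643 0.35180532 0.18      ]
(312.9698181152344, 210.68585205078125) 20.366195678710938 20.879653930664062 331.5 [0.49589385 0.00505091 0.024     ] [0.48601569 0.01249612 0.18      ]
```

View pics/t0c.png

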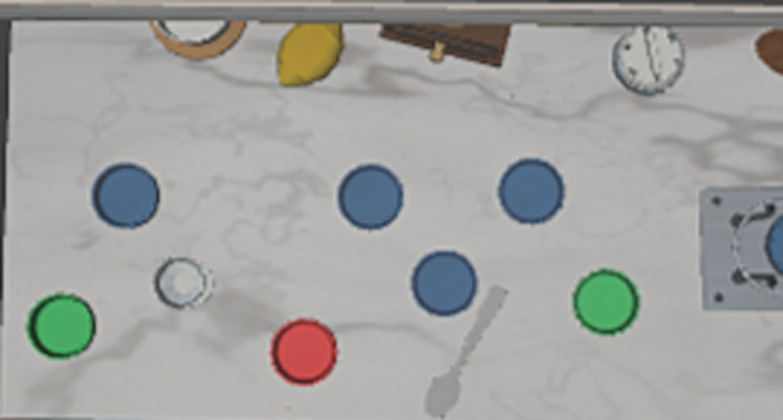

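View pics/s0c.png

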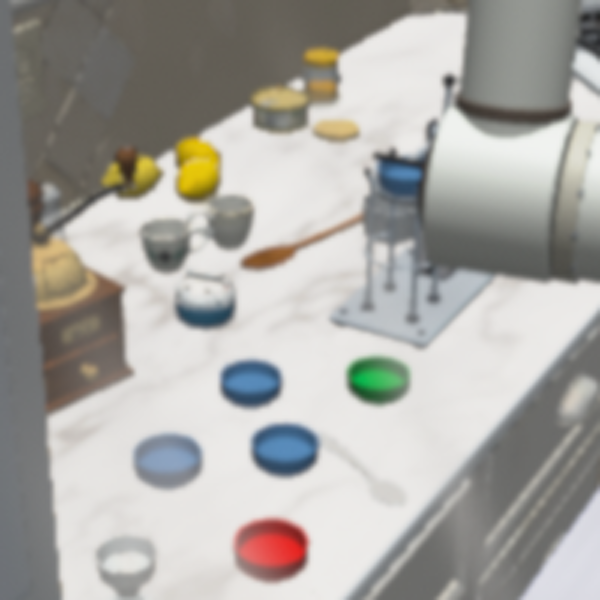

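View pics/t0d.png

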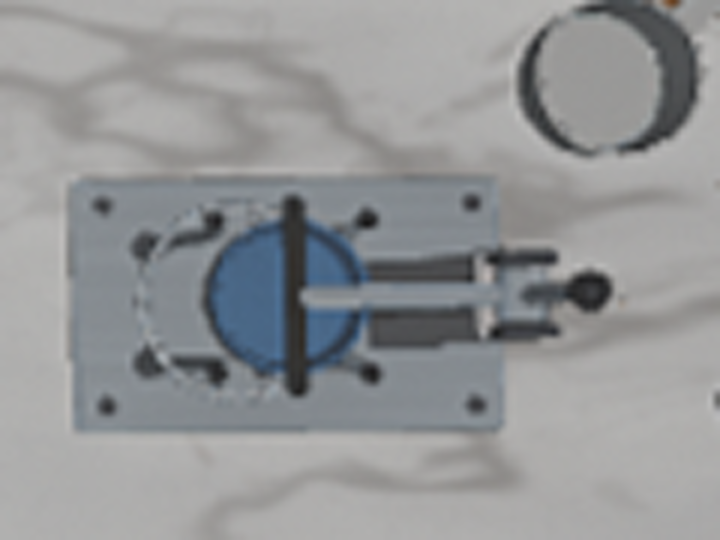

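```bash
python3 - <<'E'
from h import *
ci=manip.camera_info("top");K,E=ci["intrinsics"],ci["extrinsics"]
P=lambda x,y,z:print((round(x),round(y)),z,onz(K,E,(x,y),z).round(4))
c=lambda x,y:(360+x/6-.4,180+y/6-.4)
for q in[(72,180),(497,177),(503,430),(75,430)]: P(*c(*q),.008)
P(*c(283,296),.18);P(*c(588,291),.24);P(*c(294,294),.185)
ci=manip.camera_info("side");K2,E2=ci["intrinsics"],ci["extrinsics"]
for p in[(.408,.086,.024),(.488,.156,.024),(.496,.005,.024),(.486,.389,.024),(.444,-.201,.18)]: print(p,proj(K2,E2,p).round())
E
```

```text
(372, 210) 0.008 [ 0.5021 -0.1577  0.008 ]
(442, 209) 0.008 [ 0.5062 -0.3523  0.008 ]
(443, 251) 0.008 [ 0.3902 -0.3545  0.008 ]
(372, 251) 0.008 [ 0.3871 -0.1595  0.008 ]
(407, 229) 0.18 [ 0.4451 -0.2133  0.18  ]
(458, 228) 0.24 [ 0.447 -0.314  0.24 ]
(409, 229) 0.185 [ 0.4458 -0.2164  0.185 ]
(0.408, 0.086, 0.024) [295. 256.]
(0.488, 0.156, 0.024) [256. 260.]
(0.496, 0.005, 0.024) [284. 234.]
(0.486, 0.389, 0.024) [200. 307.]
(0.444, -0.201, 0.18) [333. 166.]
```

```bash
python3 -m pendant '[[[0,0,0.04,7,0.085],[0.02,0.01,0.08,14,0.085],[0.05,0.04,0.11,21,0.085],[0.08,0.07,0.12,28,0.085],[0.11,0.1,0.12,35,0.085],[0.14,0.13,0.12,42,0.085],[0.17,0.16,0.12,49,0.085],[0.2,0.19,0.12,56,0.085]]]' 20
python3 -m pendant '[[[0.015,0.015,0,7,0.085],[0.021,0.027,0,11,0.085],[0.021,0.027,0,11,0.085],[0.021,0.027,0,11,0.085]]]'
python3 - <<'E'
from h import *
cap("wrist","w1");cap("side","s1")
s=manip.observe();print(s["tool_pos"],s["ee_rot"][:,1],s["q"])
E
```

```text
clock: 0.82
tool_pos: [0.4136, -0.3498, 0.3513]
ee_rot: [[0.185, 0.983, 0.0], [0.983, -0.185, -0.0], [-0.0, 0.0, -1.0]]
wrist_force: [0.3, -0.6, 0.3]
finger_gap: 0.0852
clock: 1.15
tool_pos: [0.4336, -0.3242, 0.351]
ee_rot: [[0.0, 1.0, -0.001], [1.0, -0.0, -0.0], [-0.0, -0.001, -1.0]]
wrist_force: [-0.2, -0.4, -0.5]
finger_gap: 0.0854
[ 0.43293423 -0.32529895  0.3510517 ] [ 9.99996935e-01 -2.41870923e-03 -5.28142707e-04] [-4.96965946e+01  1.13123502e+00  8.66066358e+01 -2.74508018e-02
  9.22765969e+01 -4.95591014e+01]
```

View pics/w1.png

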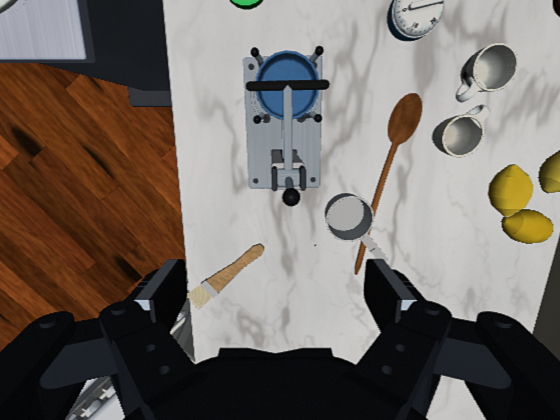

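View pics/s1.png

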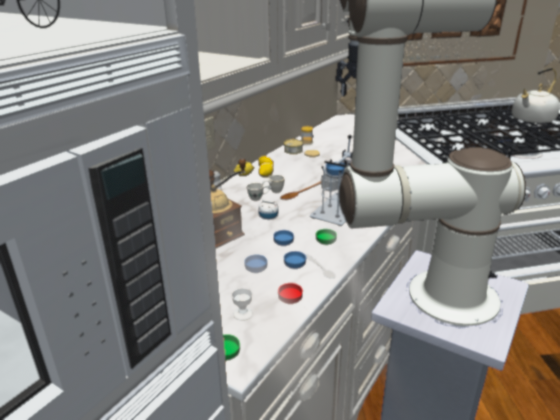

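```bash
python3 - <<'E'
from h import *
im=cv2.imread("pics/w1.png")
ci=manip.camera_info("wrist");K,E=ci["intrinsics"],ci["extrinsics"]
cs=blue(im,amin=400)
pts=np.vstack([c for c in cs if abs(c.reshape(-1,2).mean(0)[0]-287)<40]);h=cv2.convexHull(pts)
e=cv2.fitEllipse(h);print(e,onz(K,E,e[0],.18))
m=cv2.inRange(im,(0,0,0),(45,45,45));m[220:]=0;m[:180]=0
for c in cv2.findContours(m,cv2.RETR_EXTERNAL,cv2.CHAIN_APPROX_NONE)[0]:
    if cv2.contourArea(c)>80: 
        x=cv2.minEnclosingCircle(c);print(x,onz(K,E,x[0],.24))
for uv in [(248,86),(328,85),(288,86)]: print(onz(K,E,uv,.184))
print(onz(K,E,(350,217),.06))
crop(im,220,20,400,260,3,"w1c")
E
```

```text
((286.91229248046875, 84.79064178466797), (64.1360855102539, 69.21467590332031), 5.592463493347168) [ 0.44439341 -0.21784698  0.18      ]
((290.5, 196.5), 8.860122680664062) [ 0.44599836 -0.31453312  0.24      ]
[ 0.40710097 -0.2192833   0.184     ]
[ 0.48344022 -0.21863476  0.184     ]
[ 0.44529449 -0.21940274  0.184     ]
[ 0.54512248 -0.38859333  0.06      ]
```

View pics/w1c.png

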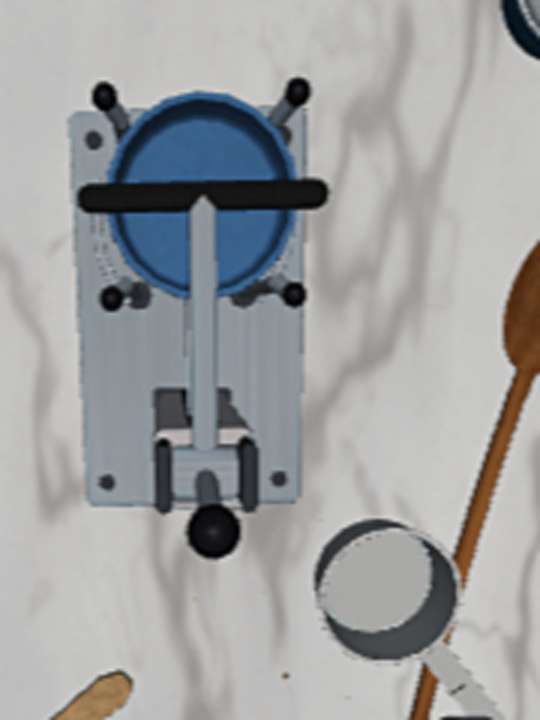

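```bash
python3 -m pendant '[[[0,0,-0.02,0,0.05],[0,0,-0.05,0,0.05],[0,0,-0.05,0,0.05]]]' 20;python3 -m pendant '[[[0,0,0,0,0.05],[0,0,0,0,0.05]]]' 20
```

```text
clock: 1.5
tool_pos: [0.4309, -0.3235, 0.2952]
ee_rot: [[0.003, 1.0, -0.007], [1.0, -0.003, 0.008], [0.008, -0.007, -1.0]]
wrist_force: [-0.0, 0.4, -1.8]
finger_gap: 0.0514
clock: 1.67
tool_pos: [0.4334, -0.3255, 0.3026]
ee_rot: [[0.001, 1.0, 0.001], [1.0, -0.001, -0.001], [-0.001, 0.001, -1.0]]
wrist_force: [0.2, -0.2, -0.5]
finger_gap: 0.0501
```

```bash
python3 -m pendant '[[[0.0125,0.011,-0.01,0,0.05],[0.0125,0.011,-0.035,0,0.05],[0.0125,0.011,-0.06,0,0.05],[0.0125,0.011,-0.081,0,0.05],[0.0125,0.011,-0.081,0,0.05],[0.0125,0.011,-0.081,0,0.05]]]' 20
python3 - <<'E'
from h import *
cap("wrist","w2")
E
```

```text
clock: 2.17
tool_pos: [0.4462, -0.314, 0.2214]
ee_rot: [[0.0, 1.0, 0.0], [1.0, -0.0, -0.0], [-0.0, 0.0, -1.0]]
wrist_force: [0.3, 0.2, 0.2]
finger_gap: 0.0501
```

View pics/w2.png

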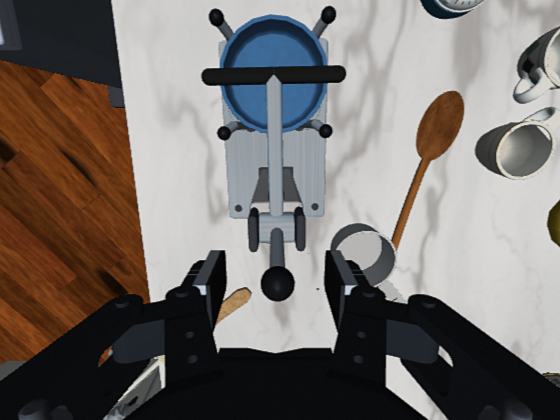

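```bash
python3 - <<'E'
from h import *
im=cv2.imread("pics/w2.png")
ci=manip.camera_info("wrist");K,E=ci["intrinsics"],ci["extrinsics"]
for uv in [(277,284)]: print(onz(K,E,uv,.24))
# rods tops (black caps) z~.176
P=[onz(K,E,uv,.176) for uv in [(217,17),(329,15),(224,133),(326,131)]];print(np.round(P,4),np.mean(P,0))
# rim extents at z .18
for uv in [(221,72),(330,72),(275,17),(275,133),(205,76),(344,74)]: print(uv,onz(K,E,uv,.18))
E
python3 -m pendant '[[[0,0,0,0,0.0],[0,0,0,0,0.0],[0,0,0,0,0.0],[0,0,0,0,0.0]]]' 20
```

```text
[ 0.44741753 -0.31512688  0.24      ]
[[ 0.4148 -0.1875  0.176 ]
 [ 0.4763 -0.1866  0.176 ]
 [ 0.4158 -0.2493  0.176 ]
 [ 0.4775 -0.2481  0.176 ]] [ 0.4461159  -0.21787912  0.176     ]
(221, 72) [ 0.41629696 -0.21591791  0.18      ]
(330, 72) [ 0.47763518 -0.21594312  0.18      ]
(275, 17) [ 0.4466934  -0.18874514  0.18      ]
(275, 133) [ 0.44665336 -0.24918189  0.18      ]
(205, 76) [ 0.40716522 -0.21798889  0.18      ]
(344, 74) [ 0.48558367 -0.21698281  0.18      ]
clock: 2.55
tool_pos: [0.4472, -0.3143, 0.2222]
ee_rot: [[-0.0, 1.0, 0.003], [1.0, 0.0, -0.003], [-0.003, 0.003, -1.0]]
wrist_force: [2.0, -0.9, 3.6]
finger_gap: 0.0143
```

```bash
python3 -m pendant '[[[0,-0.0055,-0.001,0,0],[0,-0.0105,-0.002,0,0],[0,-0.016,-0.004,0,0],[0,-0.0205,-0.006,0,0],[0,-0.025,-0.0085,0,0],[0,-0.03,-0.0115,0,0],[0,-0.034,-0.015,0,0],[0,-0.038,-0.019,0,0]]]' 20
python3 -m pendant '[[[0,-0.0035,-0.004,0,0],[0,-0.0065,-0.0085,0,0],[0,-0.009,-0.013,0,0],[0,-0.0115,-0.018,0,0],[0,-0.0135,-0.023,0,0],[0,-0.0147,-0.0285,0,0],[0,-0.0155,-0.034,0,0],[0,-0.016,-0.041,0,0]]]' 20
python3 - <<'E'
from h import *
cap("wrist","w3")
E
```

```text
clock: 3.22
tool_pos: [0.4478, -0.3522, 0.2024]
ee_rot: [[-0.0, 1.0, 0.004], [1.0, 0.001, -0.002], [-0.002, 0.004, -1.0]]
wrist_force: [6.5, 1.1, 3.9]
finger_gap: 0.0141
clock: 3.88
tool_pos: [0.4482, -0.3692, 0.1619]
ee_rot: [[-0.0, 1.0, 0.005], [1.0, 0.0, -0.004], [-0.004, 0.005, -1.0]]
wrist_force: [7.9, -1.3, 2.2]
finger_gap: 0.014
```

View pics/w3.png

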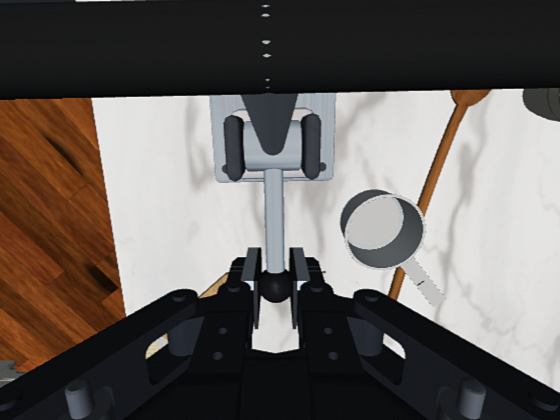

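```bash
python3 -m pendant '[[[0,0,0,0,0.05],[0,0,0,0,0.06],[0,0,0.03,0,0.06],[0,0,0.065,0,0.06],[0,0,0.1,0,0.085],[0,0,0.135,0,0.085],[0,0,0.165,0,0.085],[0.01,0.02,0.18,0,0.085]]]' 20
python3 -m pendant '[[[0.01,0.03,0.01,0,0.085],[0.01,0.06,0.01,0,0.085],[0.02,0.1,0.01,0,0.085],[0.02,0.14,0.01,0,0.085],[0.03,0.18,0.01,0,0.085],[0.03,0.22,0.01,0,0.085],[0.03,0.25,0,0,0.085],[0.03,0.27,-0.03,0,0.085]]]' 20
python3 - <<'E'
from h import *
cap("wrist","w4");im,K,E=cap("top","t4");
for c in blue(im):
    x=cv2.fitEllipse(c); print(np.round(x[0],1),np.round(x[1],1),onz(K,E,x[0],.024).round(4))
crop(im,360,180,480,270,5,"t4c")
E
```

```text
clock: 4.6
tool_pos: [0.4549, -0.3508, 0.3445]
ee_rot: [[0.004, 1.0, 0.002], [1.0, -0.004, -0.006], [-0.006, 0.002, -1.0]]
wrist_force: [0.9, -0.6, 0.0]
finger_gap: 0.0852
clock: 5.27
tool_pos: [0.4875, -0.0758, 0.3142]
ee_rot: [[-0.002, 1.0, 0.007], [1.0, 0.002, -0.003], [-0.003, 0.007, -1.0]]
wrist_force: [0.7, -0.8, -0.0]
finger_gap: 0.0851
[283.1 242.3] [20.3 20.8] [0.4082 0.0857 0.024 ]
[415.4 232.8] [ 8.9 19.1] [ 0.4393 -0.2739  0.024 ]
[257.9 212.8] [20.1 20.5] [0.4881 0.1562 0.024 ]
[173.5 212.3] [19.9 20.7] [0.4863 0.3893 0.024 ]
[313.  210.7] [20.4 21. ] [0.496 0.005 0.024]
```

View pics/w4.png

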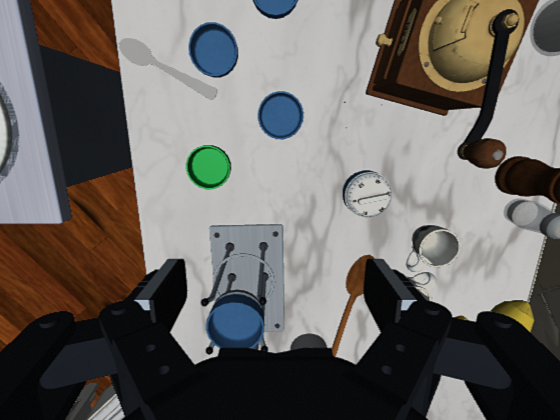

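View pics/t4c.png

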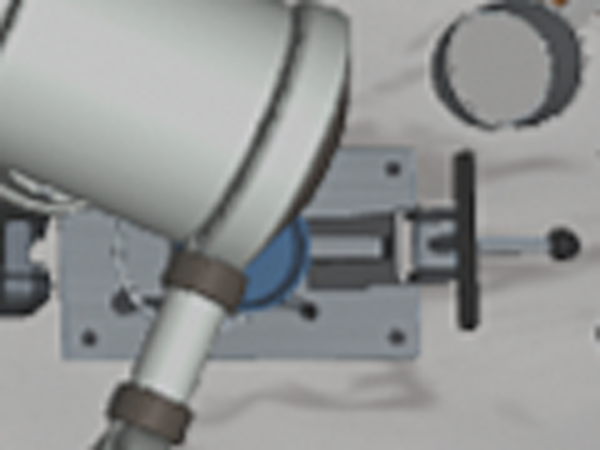

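```bash
cat >> h.py <<'E'
def wpots(im,K,E,z=.024):
    for c in blue(im,amin=300):
        if len(c)<5: continue
        x=cv2.fitEllipse(c); print(np.round(x[0],1),np.round(x[1],1),onz(K,E,x[0],z).round(4),'z18',onz(K,E,x[0],.18).round(4))
E
python3 - <<'E'
from h import *
im,K,E=cap("wrist","w5");wpots(im,K,E);print(manip.observe()["tool_pos"])
E
```

```text
[240.5 327.5] [51.  61.7] [ 0.4244 -0.3224  0.024 ] z18 [ 0.4464 -0.2052  0.18  ]
[287.3 117.6] [44.8 47.5] [0.4964 0.0069 0.024 ] z18 [0.4918 0.0027 0.18  ]
[219.4  51.2] [47.4 54.9] [0.4088 0.0875 0.024 ] z18 [0.4365 0.0535 0.18  ]
[283.1   7.5] [19.5 45. ] [0.4893 0.1361 0.024 ] z18 [0.4873 0.0842 0.18  ]
[ 0.48419656 -0.07607613  0.30748933]
```

```bash
python3 -m pendant '[[[0.004,0.03,-0.02,0,0.085],[0.01,0.06,-0.05,0,0.085],[0.012,0.08,-0.09,0,0.085],[0.012,0.082,-0.13,0,0.085],[0.012,0.082,-0.17,0,0.085],[0.012,0.082,-0.2,0,0.085],[0.012,0.082,-0.215,0,0.085],[0.012,0.082,-0.215,0,0.085]]]' 25
python3 - <<'E'
from h import *
im,K,E=cap("wrist","w6");wpots(im,K,E);print(manip.observe()["tool_pos"])
E
```

```text
clock: 6.08
tool_pos: [0.4955, 0.0036, 0.0918]
ee_rot: [[0.001, 1.0, -0.008], [1.0, -0.001, 0.001], [0.001, -0.008, -1.0]]
wrist_force: [-0.4, 0.0, -0.6]
finger_gap: 0.0851
[277.1 218.3] [82.3 84. ] [0.4964 0.0083 0.024 ] z18 [0.4965 0.0568 0.18  ]
[144.7 101.5] [ 91.3 103.3] [0.4091 0.0888 0.024 ] z18 [0.4742 0.0774 0.18  ]
[265.8  16.1] [40.5 97.9] [0.4894 0.1379 0.024 ] z18 [0.4947 0.0899 0.18  ]
[0.4974314  0.00334687 0.09442842]
```

View pics/w6.png

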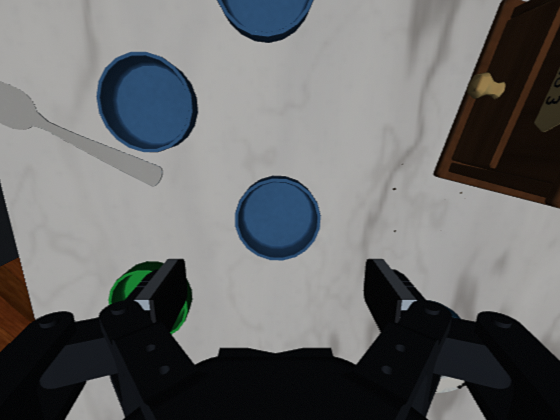

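```bash
python3 -m pendant '[[[-0.001,0.004,-0.02,0,0.085],[-0.001,0.004,-0.05,0,0.085],[-0.001,0.004,-0.075,0,0.085],[-0.001,0.004,-0.092,0,0.085],[-0.001,0.004,-0.092,0,0.085],[-0.001,0.004,-0.092,0,0.075],[-0.001,0.004,-0.092,0,0.07],[-0.001,0.004,-0.092,0,0.066]]]' 25
python3 -m pendant '[[[0,0,0,0,0.055],[0,0,0,0,0.05],[0,0,0,0,0.05]]]' 25
python3 - <<'E'
from h import *
im,K,E=cap("wrist","w7");wpots(im,K,E);print(manip.observe()["tool_pos"])
E
```

```text
clock: 6.8
tool_pos: [0.4992, 0.0077, 0.0057]
ee_rot: [[-0.0, 1.0, 0.004], [1.0, 0.0, -0.001], [-0.001, 0.004, -1.0]]
wrist_force: [0.5, 0.2, -0.4]
finger_gap: 0.0662
clock: 7.05
tool_pos: [0.4991, 0.0079, 0.0057]
ee_rot: [[-0.0, 1.0, 0.004], [1.0, 0.0, -0.001], [-0.001, 0.004, -1.0]]
wrist_force: [-0.6, -0.2, 6.4]
finger_gap: 0.0626
[274.8 278.4] [129.2 134.6] [0.4986 0.0107 0.024 ] z18 [0.4982 0.0959 0.18  ]
[59.9 96.8] [140.5 181.4] [0.4162 0.0883 0.024 ] z18 [0.5201 0.0753 0.18  ]
[0.49901689 0.00786442 0.00564614]
```

View pics/w7.png

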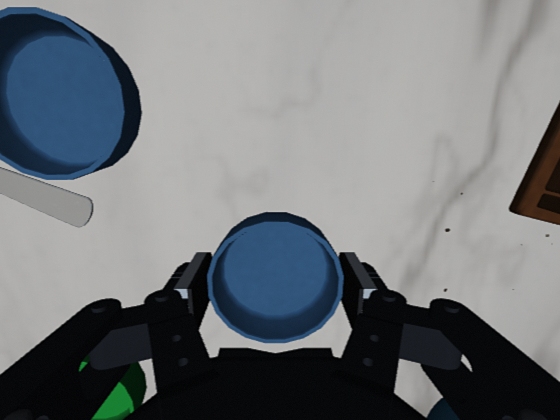

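```bash
python3 -m pendant '[[[0,0,0.01,0,0.05],[0,0,0.04,0,0.05],[0,0,0.08,0,0.05],[0,0,0.12,0,0.05],[0,0,0.16,0,0.05],[-0.01,-0.02,0.2,0,0.05],[-0.02,-0.05,0.23,0,0.05],[-0.03,-0.08,0.24,0,0.05]]]' 25
python3 -m pendant '[[[-0.005,-0.03,0,0,0.05],[-0.01,-0.065,0,0,0.05],[-0.016,-0.1,0,0,0.05],[-0.021,-0.13,0,0,0.05],[-0.023,-0.147,0,0,0.05],[-0.023,-0.147,0,0,0.05],[-0.023,-0.147,0,0,0.05]]]' 25
python3 - <<'E'
from h import *
im,K,E=cap("wrist","w8");wpots(im,K,E,.27);print(manip.observe()["tool_pos"]);cap("side","s8")
E
```

```text
clock: 7.77
tool_pos: [0.4686, -0.0719, 0.2497]
ee_rot: [[-0.004, 1.0, 0.009], [1.0, 0.004, -0.003], [-0.003, 0.009, -1.0]]
wrist_force: [0.9, -1.4, -1.0]
finger_gap: 0.0623
clock: 8.35
tool_pos: [0.4439, -0.2189, 0.2442]
ee_rot: [[0.001, 1.0, 0.001], [1.0, -0.001, -0.0], [-0.0, 0.001, -1.0]]
wrist_force: [-0.2, -0.4, -1.1]
finger_gap: 0.0623
[275.3 266.1] [130.3 164.5] [ 0.4437 -0.2062  0.27  ] z18 [ 0.4438 -0.2507  0.18  ]
[ 0.44404659 -0.21803211  0.24398648]
```

View pics/w8.png

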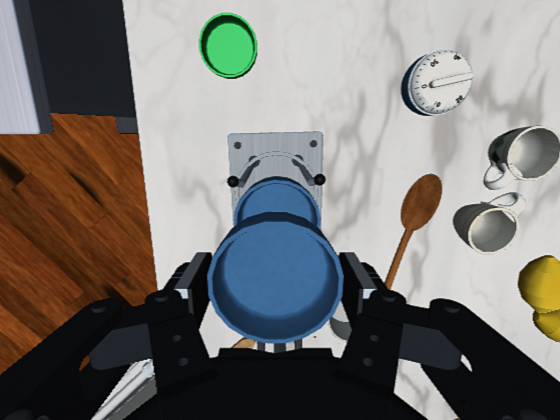

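View pics/s8.png

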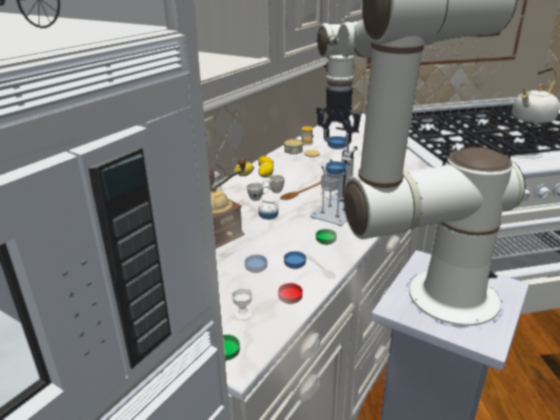

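```bash
python3 - <<'E'
from h import *
ci=manip.camera_info("wrist");K,E=ci["intrinsics"],ci["extrinsics"]
t=manip.observe()["tool_pos"]
for z in(.262,):
  for uv in[(210,281),(343,281),(276.5,221),(276.5,342)]: print(uv,onz(K,E,uv,z)-t)
for uv in[(233,181),(320,179)]:print(onz(K,E,uv,.176))
im=cv2.imread("pics/w8.png");crop(im,190,160,360,360,3.5,"w8c")
E
```

```text
(210, 281) [-0.02994322  0.00139172  0.01821943]
(343, 281) [0.03086662 0.00141132 0.01821943]
(276.5, 221) [0.00040546 0.03020054 0.01821943]
(276.5, 342) [ 0.00052157 -0.03169096  0.01821943]
[ 0.41434658 -0.18545193  0.176     ]
[ 0.47557455 -0.1840032   0.176     ]
```

View pics/w8c.png

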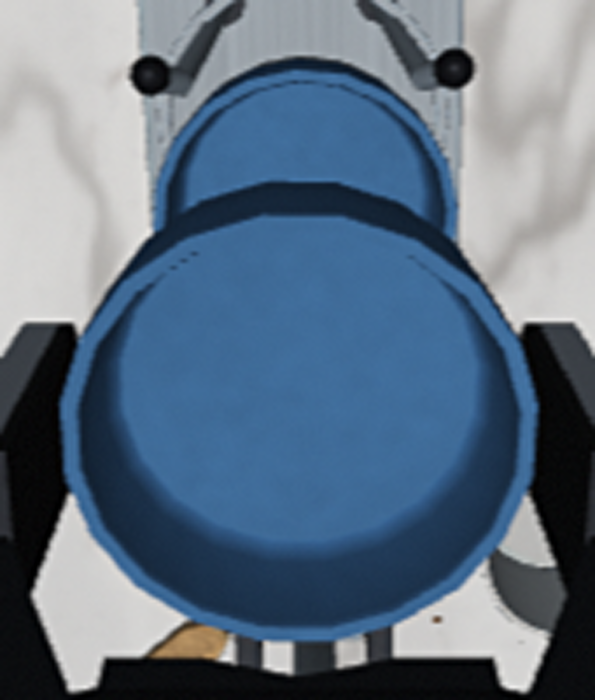

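```bash
python3 - <<'E'
from h import *
ci=manip.camera_info("wrist");K,E=ci["intrinsics"],ci["extrinsics"]
for uv in[(233.7,217),(320.6,217),(277.1,180.5)]:print(onz(K,E,uv,.18))
ci=manip.camera_info("side");K,E=ci["intrinsics"],ci["extrinsics"]
im=cv2.imread("pics/s8.png");crop(im,290,80,390,230,4,"s8c")
print(proj(K,E,[.4455,-.2165,.18]),proj(K,E,[.4455,-.2165,.262]))
E
```

```text
[ 0.41443191 -0.21074469  0.18      ]
[ 0.47653045 -0.21072013  0.18      ]
[ 0.44538026 -0.18436777  0.18      ]
[335.2843559  163.79484656] [336.44516031 138.65426855]
```

View pics/s8c.png

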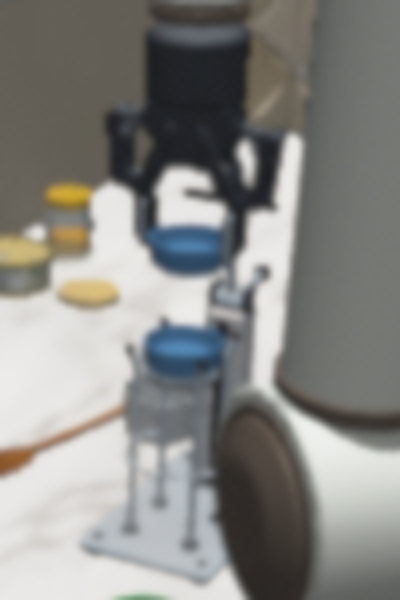

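```bash
python3 -m pendant '[[[0.001,0.003,-0.01,0,0.05],[0.001,0.003,-0.03,0,0.05],[0.001,0.003,-0.046,0,0.05],[0.001,0.003,-0.054,0,0.05],[0.001,0.003,-0.054,0,0.05],[0.001,0.003,-0.054,0,0.05]]]' 25
python3 -m pendant '[[[0,0,-0.002,0,0.05],[0,0,-0.004,0,0.05],[0,0,-0.006,0,0.05],[0,0,-0.008,0,0.05],[0,0,-0.01,0,0.05],[0,0,-0.012,0,0.05],[0,0,-0.012,0,0.05]]]' 25
python3 - <<'E'
from h import *
cap("wrist","w9");im,_,_=cap("side","s9");crop(im,290,80,390,230,4,"s9c");print(manip.observe()["tool_pos"])
E
```

```text
clock: 8.95
tool_pos: [0.4451, -0.2147, 0.1891]
ee_rot: [[-0.001, 1.0, -0.001], [1.0, 0.001, 0.001], [0.001, -0.001, -1.0]]
wrist_force: [-0.5, -0.1, 0.7]
finger_gap: 0.062
clock: 9.53
tool_pos: [0.4449, -0.2154, 0.1768]
ee_rot: [[-0.0, 1.0, -0.0], [1.0, 0.0, 0.0], [0.0, -0.0, -1.0]]
wrist_force: [-0.3, -0.5, -0.7]
finger_gap: 0.0625
[ 0.4449586  -0.21546124  0.17714129]
```

View pics/s9c.png

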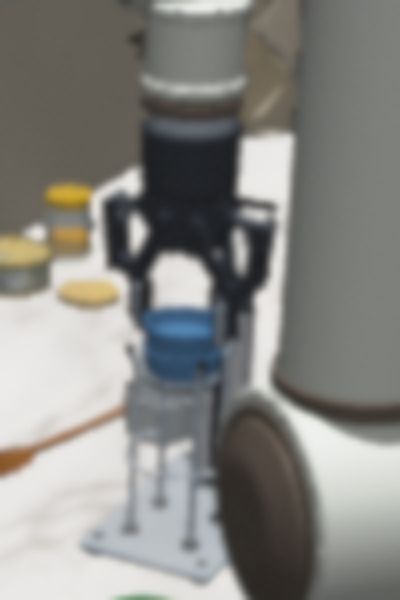

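View pics/w9.png

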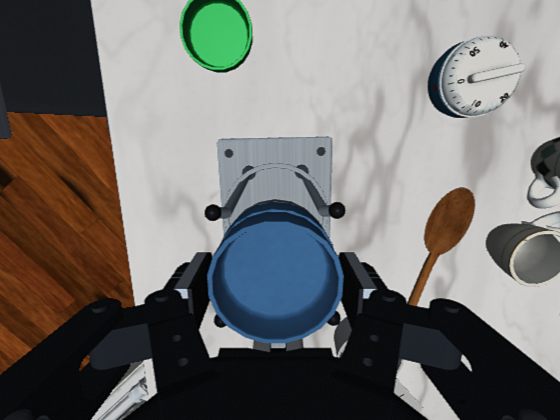

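```bash
python3 -m pendant '[[[0,0,-0.003,0,0.05],[0,0,-0.006,0,0.05],[0,0,-0.009,0,0.05],[0,0,-0.012,0,0.05],[0,0,-0.014,0,0.05],[0,0,-0.015,0,0.05],[0,0,-0.015,0,0.05],[0,0,-0.015,0,0.05]]]' 25
python3 -m pendant '[[[0,0,0,0,0.063],[0,0,0,0,0.066],[0,0,0,0,0.07],[0,0,0,0,0.078],[0,0,0,0,0.085],[0,0,0,0,0.085],[0,0,0,0,0.085]]]' 25
python3 - <<'E'
from h import *
cap("wrist","w10");im,_,_=cap("side","s10");crop(im,290,80,390,230,4,"s10c");print(manip.observe()["tool_pos"])
E
```

```text
clock: 10.3
tool_pos: [0.4449, -0.2154, 0.1622]
ee_rot: [[-0.0, 1.0, -0.0], [1.0, 0.0, 0.0], [0.0, -0.0, -1.0]]
wrist_force: [0.2, 0.3, 0.6]
finger_gap: 0.0623
clock: 10.88
tool_pos: [0.4451, -0.2155, 0.1623]
ee_rot: [[-0.0, 1.0, 0.0], [1.0, 0.0, -0.0], [-0.0, 0.0, -1.0]]
wrist_force: [0.3, 0.5, -0.5]
finger_gap: 0.0851
[ 0.44504488 -0.21550362  0.16227237]
```

View pics/s10c.png

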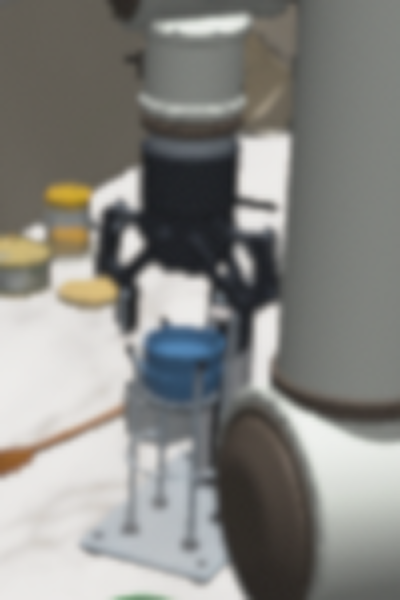

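View pics/w10.png

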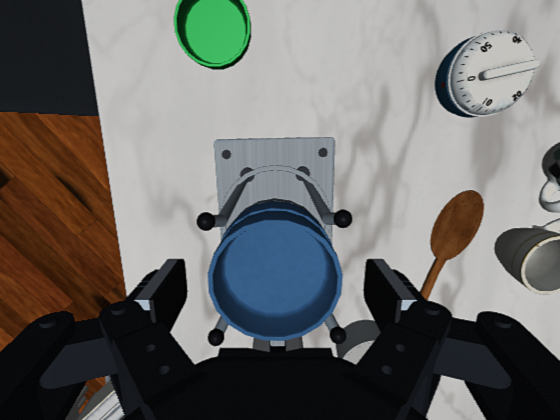

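```bash
python3 -m pendant '[[[0,0,0.03,0,0.085],[0,0,0.065,0,0.085],[0,0.005,0.09,0,0.085],[-0.005,0.03,0.1,0,0.085],[-0.01,0.07,0.1,0,0.085],[-0.015,0.11,0.1,0,0.085],[-0.02,0.15,0.1,0,0.085],[-0.025,0.19,0.09,0,0.085]]]' 25
python3 -m pendant '[[[-0.005,0.03,-0.02,0,0.085],[-0.01,0.06,-0.05,0,0.085],[-0.012,0.09,-0.08,0,0.085],[-0.012,0.11,-0.11,0,0.085],[-0.012,0.112,-0.14,0,0.085],[-0.012,0.112,-0.155,0,0.085],[-0.012,0.112,-0.155,0,0.085],[-0.012,0.112,-0.155,0,0.085]]]' 25
python3 - <<'E'
from h import *
im,K,E=cap("wrist","w11");wpots(im,K,E);print(manip.observe()["tool_pos"])
E
```

```text
clock: 11.65
tool_pos: [0.4206, -0.0244, 0.2542]
ee_rot: [[0.001, 1.0, 0.004], [1.0, -0.001, -0.001], [-0.001, 0.004, -1.0]]
wrist_force: [1.3, 0.9, -0.4]
finger_gap: 0.0853
clock: 12.32
tool_pos: [0.4076, 0.0866, 0.0971]
ee_rot: [[-0.001, 1.0, -0.002], [1.0, 0.001, 0.0], [0.0, -0.002, -1.0]]
wrist_force: [-0.3, 0.4, 0.6]
finger_gap: 0.085
[275.9 218. ] [80.7 81.8] [0.4079 0.0898 0.024 ] z18 [0.4077 0.1383 0.18  ]
[440.4 129.2] [88.3 98.7] [0.5211 0.1539 0.024 ] z18 [0.4387 0.1558 0.18  ]
[0.40879383 0.08631822 0.0982439 ]
```

View pics/w11.png

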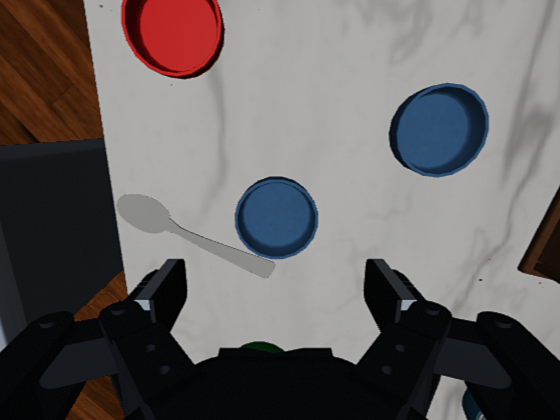

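```bash
python3 -m pendant '[[[-0.001,0.0025,0,-7,0.085],[-0.001,0.0025,0,-14,0.085],[-0.001,0.0025,0,-21,0.085],[-0.001,0.0025,-0.01,-28,0.085],[-0.001,0.0025,-0.04,-30,0.085],[-0.001,0.0025,-0.07,-30,0.085],[-0.001,0.0025,-0.089,-30,0.085],[-0.001,0.0025,-0.089,-30,0.085]]]' 25
python3 -m pendant '[[[0,0,0,0,0.075],[0,0,0,0,0.07],[0,0,0,0,0.066],[0,0,0,0,0.055],[0,0,0,0,0.05],[0,0,0,0,0.05]]]' 25
python3 - <<'E'
from h import *
im,K,E=cap("wrist","w12")
E
```

```text
clock: 13.03
tool_pos: [0.4055, 0.0887, 0.0066]
ee_rot: [[0.501, 0.866, -0.004], [0.866, -0.501, 0.0], [-0.002, -0.004, -1.0]]
wrist_force: [-0.8, 0.9, -0.0]
finger_gap: 0.085
clock: 13.53
tool_pos: [0.4093, 0.0887, 0.0108]
ee_rot: [[0.5, 0.866, 0.004], [0.866, -0.5, -0.001], [0.002, 0.004, -1.0]]
wrist_force: [-1.8, -0.8, 9.3]
finger_gap: 0.0627
```

View pics/w12.png

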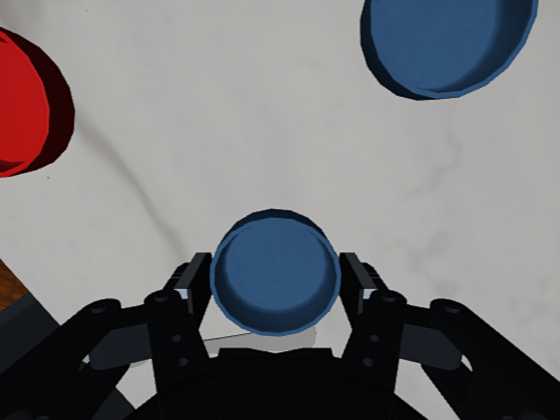

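```bash
cat >> h.py <<'E'
def rel(uvs,dz):
    ci=manip.camera_info("wrist");K,E=ci["intrinsics"],ci["extrinsics"];s=manip.observe();t=s["tool_pos"]
    for uv in uvs:
        p=onz(K,E,uv,t[2]+dz)-t; print(uv,"world",p.round(4),"tool",(s["ee_rot"].T@p).round(4))
E
python3 - <<'E'
from h import *
im=cv2.imread("pics/w12.png");crop(im,195,200,355,345,4,"w12c")
rel([(211,278),(341,278),(276,220),(276,335)],.0132)
E
```

```text
(211, 278) world [-0.0267  0.0155  0.0132] tool [ 0.0001 -0.0309 -0.0133]
(341, 278) world [ 0.0266 -0.0154  0.0132] tool [-0.      0.0308 -0.0131]
(276, 220) world [0.0143 0.0251 0.0132] tool [ 0.0289 -0.0001 -0.0132]
(276, 335) world [-0.016  -0.0275  0.0132] tool [-0.0318 -0.     -0.0133]
```

View pics/w12c.png

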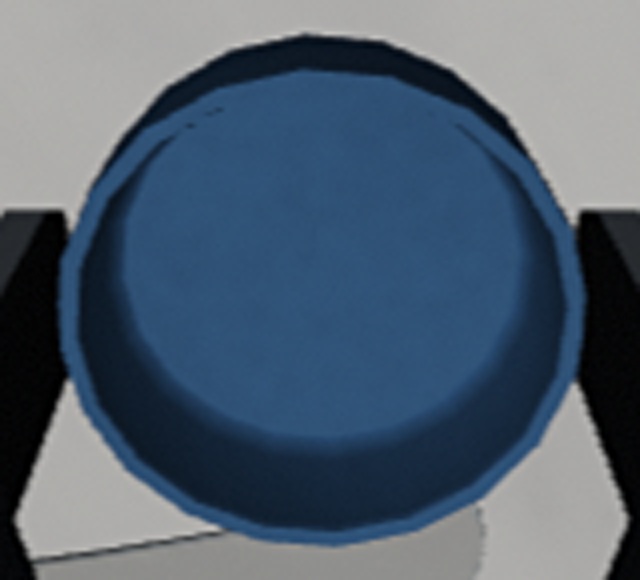

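```bash
python3 -m pendant '[[[0,0,0.01,0,0.05],[0,0,0.04,0,0.05],[0,0,0.08,5,0.05],[0,0,0.12,10,0.05],[0,0,0.16,15,0.05],[0.005,-0.02,0.2,20,0.05],[0.01,-0.05,0.23,25,0.05],[0.015,-0.08,0.24,30,0.05]]]' 25
python3 -m pendant '[[[0.005,-0.035,0,0,0.05],[0.01,-0.075,0,0,0.05],[0.014,-0.115,0,0,0.05],[0.017,-0.155,0,0,0.05],[0.02,-0.19,0,0,0.05],[0.02,-0.215,0,0,0.05],[0.02,-0.224,0,0,0.05],[0.02,-0.224,0,0,0.05]]]' 25
python3 -m pendant '[[[0,0,0,0,0.05],[0,0,0,0,0.05]]]' 25
python3 - <<'E'
from h import *
cap("wrist","w13");im,_,_=cap("side","s13");crop(im,290,80,390,230,4,"s13c");print(manip.observe()["tool_pos"])
E
```

```text
clock: 14.25
tool_pos: [0.4242, 0.0084, 0.2549]
ee_rot: [[-0.008, 1.0, 0.011], [1.0, 0.008, -0.002], [-0.002, 0.011, -1.0]]
wrist_force: [1.7, -0.1, 0.3]
finger_gap: 0.0626
clock: 14.92
tool_pos: [0.4419, -0.2166, 0.2491]
ee_rot: [[0.003, 1.0, 0.001], [1.0, -0.003, -0.001], [-0.001, 0.001, -1.0]]
wrist_force: [-0.4, 1.8, -1.6]
finger_gap: 0.0625
clock: 15.08
tool_pos: [0.4422, -0.2136, 0.2486]
ee_rot: [[-0.002, 1.0, 0.0], [1.0, 0.002, 0.0], [0.0, 0.0, -1.0]]
wrist_force: [0.5, 1.0, -2.0]
finger_gap: 0.0627
[ 0.44220866 -0.21353009  0.2484782 ]
```

View pics/w13.png

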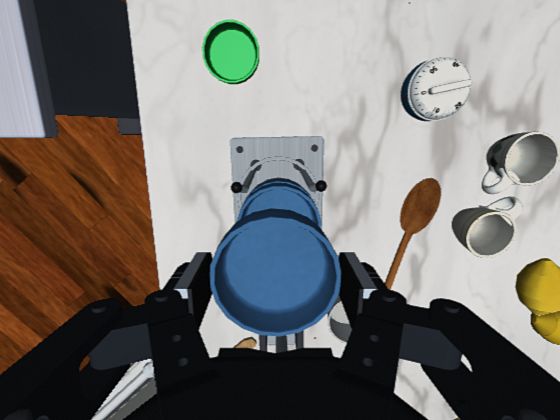

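```bash
python3 -m pendant '[[[0.003,-0.0015,-0.01,0,0.05],[0.003,-0.0015,-0.03,0,0.05],[0.003,-0.0015,-0.046,0,0.05],[0.003,-0.0015,-0.052,0,0.05],[0.003,-0.0015,-0.052,0,0.05],[0.003,-0.0015,-0.052,0,0.05]]]' 25
python3 -m pendant '[[[0,0,-0.002,0,0.05],[0,0,-0.004,0,0.05],[0,0,-0.006,0,0.05],[0,0,-0.008,0,0.05],[0,0,-0.01,0,0.05],[0,0,-0.012,0,0.05],[0,0,-0.012,0,0.05]]]' 25
python3 - <<'E'
from h import *
im,_,_=cap("side","s14");crop(im,290,80,390,230,4,"s14c");print(manip.observe()["tool_pos"])
E
```

```text
clock: 15.68
tool_pos: [0.4451, -0.2161, 0.1962]
ee_rot: [[-0.001, 1.0, -0.0], [1.0, 0.001, 0.0], [0.0, -0.0, -1.0]]
wrist_force: [0.5, -1.2, -0.5]
finger_gap: 0.0626
clock: 16.27
tool_pos: [0.4448, -0.2163, 0.1838]
ee_rot: [[-0.0, 1.0, -0.001], [1.0, 0.0, 0.001], [0.001, -0.001, -1.0]]
wrist_force: [-0.3, -0.8, -1.6]
finger_gap: 0.0625
[ 0.44489116 -0.21639566  0.18398173]
```

View pics/s14c.png

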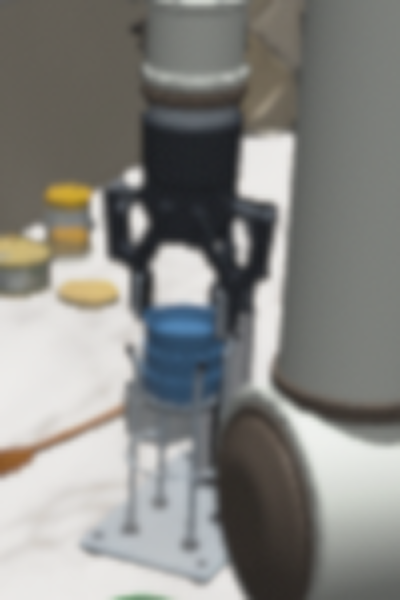

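```bash
python3 -m pendant '[[[0,0,-0.003,0,0.05],[0,0,-0.006,0,0.05],[0,0,-0.009,0,0.05],[0,0,-0.012,0,0.05],[0,0,-0.015,0,0.05],[0,0,-0.017,0,0.05],[0,0,-0.017,0,0.05],[0,0,-0.017,0,0.05]]]' 25
python3 -m pendant '[[[0,0,0,0,0.063],[0,0,0,0,0.066],[0,0,0,0,0.07],[0,0,0,0,0.078],[0,0,0,0,0.085],[0,0,0,0,0.085],[0,0,0,0,0.085]]]' 25
python3 - <<'E'
from h import *
cap("wrist","w15");im,_,_=cap("side","s15");crop(im,290,80,390,230,4,"s15c");print(manip.observe()["tool_pos"])
im,K,E=cap("top","t15")
for c in blue(im):
    x=cv2.fitEllipse(c); print(np.round(x[0],1),np.round(x[1],1),onz(K,E,x[0],.024).round(4))
E
```

```text
clock: 16.98
tool_pos: [0.4449, -0.2164, 0.1671]
ee_rot: [[-0.0, 1.0, -0.001], [1.0, 0.0, 0.0], [0.0, -0.001, -1.0]]
wrist_force: [-0.6, 0.8, 0.5]
finger_gap: 0.062
clock: 17.57
tool_pos: [0.4451, -0.2165, 0.1673]
ee_rot: [[-0.0, 1.0, 0.0], [1.0, 0.0, -0.0], [-0.0, 0.0, -1.0]]
wrist_force: [-1.5, 0.4, 0.3]
finger_gap: 0.0852
[ 0.44504392 -0.21649468  0.16728635]
[399. 226.] [10.1 19.5] [ 0.4574 -0.2296  0.024 ]
[173.6 212.3] [19.8 20.8] [0.4862 0.3893 0.024 ]
[260.4 200.4] [19.8 20.5] [0.5224 0.1498 0.024 ]
```

View pics/s15c.png

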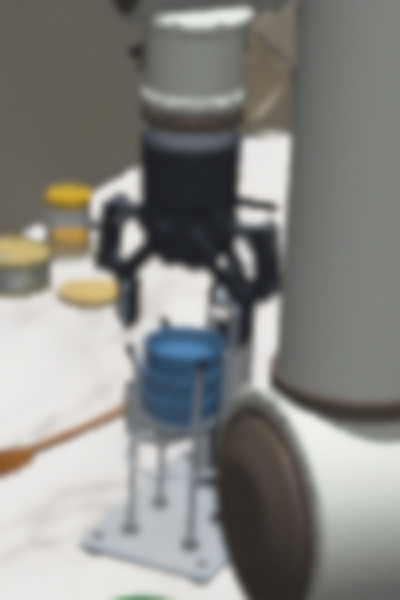

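View pics/w15.png

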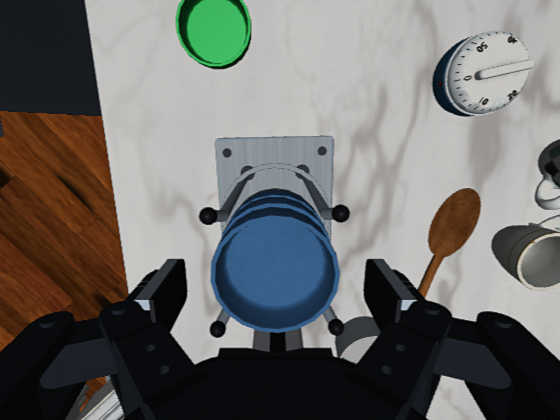

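View pics/t15.png

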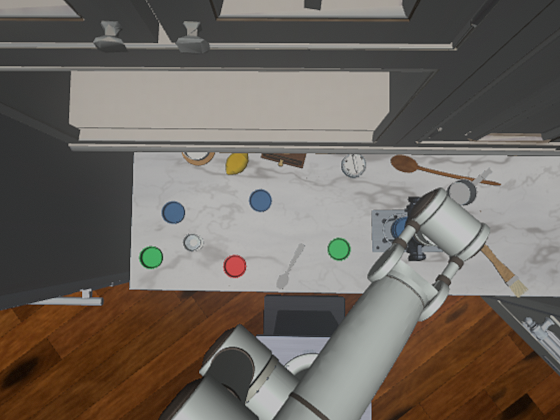

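```bash
python3 -m pendant '[[[0,0,0.03,0,0.085],[0,0,0.065,0,0.085],[0,0.01,0.09,0,0.085],[0.005,0.04,0.1,0,0.085],[0.01,0.08,0.1,0,0.085],[0.02,0.12,0.1,0,0.085],[0.03,0.16,0.1,0,0.085],[0.04,0.2,0.1,0,0.085]]]' 25
python3 -m pendant '[[[0.01,0.04,0,0,0.085],[0.02,0.08,-0.02,0,0.085],[0.03,0.12,-0.05,0,0.085],[0.037,0.15,-0.09,0,0.085],[0.038,0.165,-0.12,0,0.085],[0.038,0.167,-0.15,0,0.085],[0.038,0.167,-0.17,0,0.085],[0.038,0.167,-0.17,0,0.085]]]' 25
python3 - <<'E'
from h import *
im,K,E=cap("wrist","w16");wpots(im,K,E);print(manip.observe()["tool_pos"])
E
```

```text
clock: 18.38
tool_pos: [0.4852, -0.0147, 0.2676]
ee_rot: [[0.0, 1.0, 0.001], [1.0, -0.0, -0.0], [-0.0, 0.001, -1.0]]
wrist_force: [2.3, -0.1, -0.1]
finger_gap: 0.0848
clock: 19.05
tool_pos: [0.5183, 0.1509, 0.0913]
ee_rot: [[-0.002, 1.0, -0.012], [1.0, 0.002, -0.001], [-0.001, -0.012, -1.0]]
wrist_force: [-1.3, 0.1, -0.7]
finger_gap: 0.0851
[283.1 219.8] [82.5 83.9] [0.5232 0.1546 0.024 ] z18 [0.5205 0.2042 0.18  ]
[0.52070448 0.15062195 0.09471503]
```

View pics/w16.png

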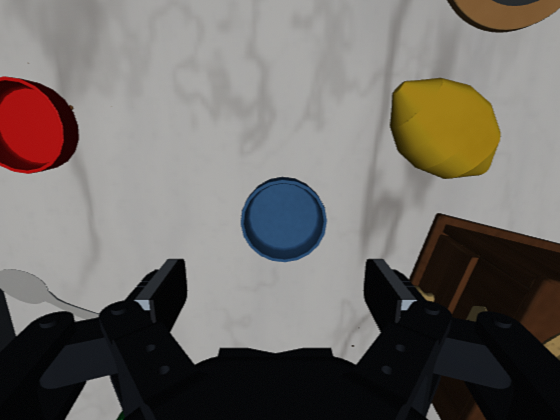

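```bash
python3 -m pendant '[[[0.0025,0.003,0,7,0.085],[0.0025,0.003,0,14,0.085],[0.0025,0.003,0,21,0.085],[0.0025,0.003,0,28,0.085],[0.0025,0.003,0,35,0.085],[0.0025,0.003,0,42,0.085],[0.0025,0.003,-0.01,45,0.085],[0.0025,0.003,-0.03,45,0.085]]]' 25
python3 -m pendant '[[[0,0,-0.03,0,0.085],[0,0,-0.055,0,0.085],[0,0,-0.055,0,0.085]]]' 25
python3 - <<'E'
from h import *
im,K,E=cap("wrist","w17");wpots(im,K,E);print(manip.observe()["tool_pos"])
E
```

```text
clock: 19.77
tool_pos: [0.5305, 0.1533, 0.0729]
ee_rot: [[-0.708, 0.706, 0.011], [0.706, 0.708, 0.001], [-0.008, 0.009, -1.0]]
wrist_force: [0.1, 0.4, -1.2]
finger_gap: 0.0847
clock: 20.02
tool_pos: [0.5236, 0.1528, 0.0101]
ee_rot: [[-0.707, 0.708, -0.005], [0.708, 0.707, -0.0], [0.003, -0.004, -1.0]]
wrist_force: [-1.5, 0.3, -0.4]
finger_gap: 0.0851
[273.2 271.6] [125.9 129.9] [0.5205 0.1551 0.024 ] z18 [0.4652 0.2128 0.18  ]
[0.52511406 0.15298042 0.01232335]
```

View pics/w17.png

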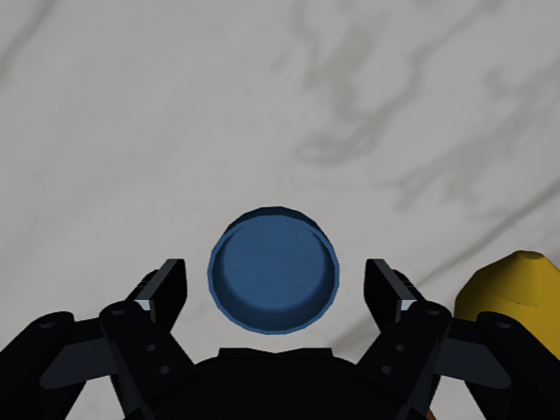

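```bash
python3 -m pendant '[[[0,0,0,0,0.075],[0,0,0,0,0.07],[0,0,0,0,0.066],[0,0,0,0,0.055],[0,0,0,0,0.05],[0,0,0,0,0.05]]]' 25
python3 - <<'E'
from h import *
im,K,E=cap("wrist","w18");crop(im,195,200,355,345,4,"w18c")
rel([(276,217),(276,335)],.024-manip.observe()["tool_pos"][2])
E
```

```text
clock: 20.57
tool_pos: [0.5277, 0.153, 0.016]
ee_rot: [[-0.708, 0.707, 0.004], [0.707, 0.708, -0.001], [-0.003, 0.002, -1.0]]
wrist_force: [-6.1, -4.1, 12.2]
finger_gap: 0.062
(276, 217) world [-0.0199  0.021   0.008 ] tool [ 0.0289  0.0008 -0.0081]
(276, 335) world [ 0.0259 -0.0248  0.008 ] tool [-0.0359  0.0008 -0.0079]
```

View pics/w18c.png

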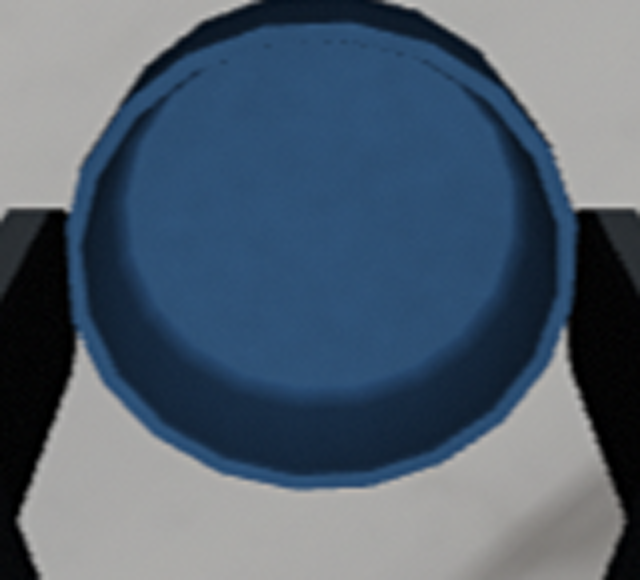

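```bash
python3 - <<'E'
from h import *
rel([(276,205.5),(276,322),(212,262),(339,262)],.024-manip.observe()["tool_pos"][2])
E
```

```text
(276, 205.5) world [-0.0238  0.0249  0.008 ] tool [ 0.0344  0.0008 -0.0081]
(276, 322) world [ 0.0203 -0.0192  0.008 ] tool [-0.028   0.0008 -0.0079]
(212, 262) world [-0.0257 -0.0171  0.008 ] tool [ 0.006  -0.0303 -0.0081]
(339, 262) world [0.018  0.0264 0.008 ] tool [ 0.0059  0.0314 -0.008 ]
```

```bash
python3 -m pendant '[[[0,0,0.01,0,0.05],[0,0,0.04,0,0.05],[0,0,0.08,0,0.05],[-0.005,0,0.12,-5,0.05],[-0.01,-0.01,0.16,-10,0.05],[-0.02,-0.03,0.2,-15,0.05],[-0.025,-0.06,0.23,-22,0.05],[-0.03,-0.09,0.235,-29,0.05]]]' 25
python3 -m pendant '[[[-0.01,-0.035,0,-6,0.05],[-0.02,-0.07,0,-12,0.05],[-0.03,-0.11,0,-16,0.05],[-0.038,-0.15,0,-16,0.05],[-0.045,-0.19,0,-16,0.05],[-0.05,-0.23,0,-16,0.05],[-0.053,-0.26,0,-16,0.05],[-0.053,-0.28,0,-16,0.05]]]' 25
python3 -m pendant '[[[0,0,0,0,0.05],[0,0,0,0,0.05],[0,0,0,0,0.05]]]' 25
python3 - <<'E'
from h import *
im,_,_=cap("wrist","w19");crop(im,190,160,360,360,3.5,"w19c");print(manip.observe()["tool_pos"])
E
```

```text
clock: 21.28
tool_pos: [0.4982, 0.0635, 0.2555]
ee_rot: [[-0.273, 0.962, 0.014], [0.962, 0.273, -0.001], [-0.004, 0.013, -1.0]]
wrist_force: [1.1, -0.6, 0.5]
finger_gap: 0.0615
clock: 21.95
tool_pos: [0.442, -0.2197, 0.2492]
ee_rot: [[0.002, 1.0, 0.003], [1.0, -0.002, -0.003], [-0.003, 0.003, -1.0]]
wrist_force: [-0.4, 0.2, -1.2]
finger_gap: 0.0617
clock: 22.2
tool_pos: [0.4428, -0.2159, 0.2482]
ee_rot: [[-0.001, 1.0, 0.001], [1.0, 0.001, -0.0], [-0.0, 0.001, -1.0]]
wrist_force: [0.0, 1.3, -0.7]
finger_gap: 0.0616
[ 0.44284169 -0.21552504  0.24796621]
```

View pics/w19c.png

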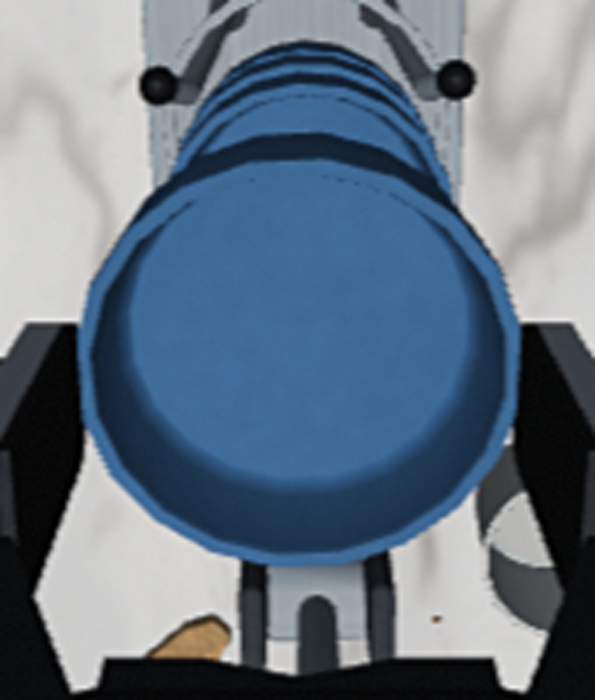

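```bash
python3 -m pendant '[[[0.002,-0.0045,-0.01,0,0.05],[0.002,-0.0045,-0.03,0,0.05],[0.002,-0.0045,-0.042,0,0.05],[0.002,-0.0045,-0.046,0,0.05],[0.002,-0.0045,-0.046,0,0.05],[0.002,-0.0045,-0.046,0,0.05]]]' 25
python3 -m pendant '[[[0,0,-0.002,0,0.05],[0,0,-0.004,0,0.05],[0,0,-0.006,0,0.05],[0,0,-0.008,0,0.05],[0,0,-0.01,0,0.05],[0,0,-0.012,0,0.05],[0,0,-0.012,0,0.05]]]' 25
python3 - <<'E'
from h import *
im,_,_=cap("side","s20");crop(im,290,80,390,230,4,"s20c");print(manip.observe()["tool_pos"])
E
```

```text
clock: 22.75
tool_pos: [0.4447, -0.2207, 0.2013]
ee_rot: [[-0.001, 1.0, -0.0], [1.0, 0.001, 0.0], [0.0, -0.0, -1.0]]
wrist_force: [-0.1, -0.3, -1.1]
finger_gap: 0.0616
clock: 23.33
tool_pos: [0.4443, -0.2208, 0.1888]
ee_rot: [[-0.0, 1.0, -0.001], [1.0, 0.0, 0.001], [0.001, -0.001, -1.0]]
wrist_force: [-0.6, 0.8, -1.7]
finger_gap: 0.0616
[ 0.44438699 -0.22087982  0.18896159]
```

View pics/s20c.png

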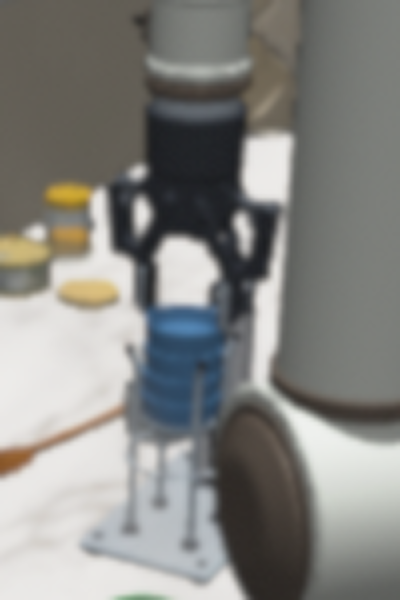

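```bash
python3 -m pendant '[[[0,0.001,-0.003,0,0.05],[0,0.001,-0.006,0,0.05],[0,0.001,-0.009,0,0.05],[0,0.001,-0.012,0,0.05],[0,0.001,-0.015,0,0.05],[0,0.001,-0.016,0,0.05],[0,0.001,-0.016,0,0.05],[0,0.001,-0.016,0,0.05]]]' 25
python3 -m pendant '[[[0,0,0,0,0.063],[0,0,0,0,0.066],[0,0,0,0,0.07],[0,0,0,0,0.078],[0,0,0,0,0.085],[0,0,0,0,0.085],[0,0,0,0,0.085]]]' 25
python3 - <<'E'
from h import *
cap("wrist","w21");im,_,_=cap("side","s21");crop(im,290,80,390,230,4,"s21c");print(manip.observe()["tool_pos"])
E
```

```text
clock: 24.05
tool_pos: [0.4444, -0.2199, 0.1732]
ee_rot: [[-0.0, 1.0, -0.0], [1.0, 0.0, 0.0], [0.0, -0.0, -1.0]]
wrist_force: [-0.7, 0.4, 0.4]
finger_gap: 0.0618
clock: 24.63
tool_pos: [0.4446, -0.22, 0.1733]
ee_rot: [[-0.0, 1.0, 0.0], [1.0, 0.0, -0.0], [-0.0, 0.0, -1.0]]
wrist_force: [0.5, 0.2, 0.8]
finger_gap: 0.085
[ 0.44456648 -0.22000966  0.17329676]
```

View pics/s21c.png

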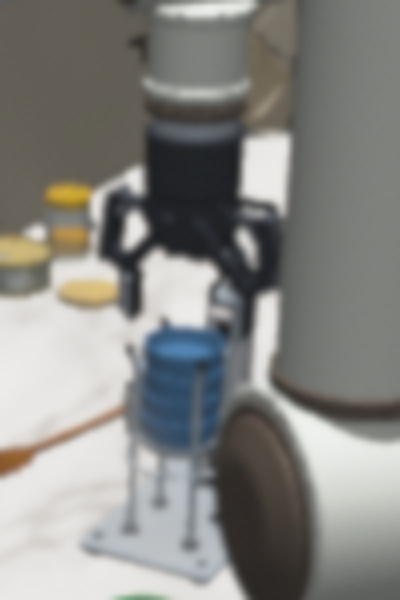

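View pics/w21.png

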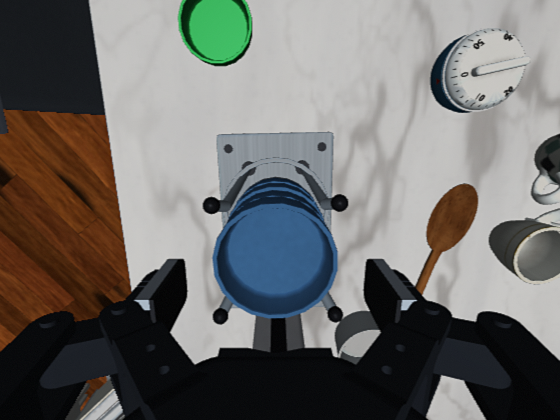

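```bash
python3 -m pendant '[[[0,0,0.03,0,0.085],[0,0,0.065,0,0.085],[0,0.01,0.09,0,0.085],[0.005,0.05,0.1,0,0.085],[0.01,0.09,0.1,0,0.085],[0.015,0.13,0.1,0,0.085],[0.02,0.17,0.1,0,0.085],[0.02,0.21,0.1,0,0.085]]]' 25
python3 -m pendant '[[[0,0.04,0,0,0.085],[0,0.08,0,0,0.085],[0,0.12,0,0,0.085],[0.005,0.16,0,0,0.085],[0.01,0.2,0,0,0.085],[0.02,0.24,0,0,0.085],[0.02,0.28,0,0,0.085],[0.02,0.31,0,0,0.085]]]' 25
python3 -m pendant '[[[0,0,0,0,0.085],[0,0,0,0,0.085]]]'
python3 - <<'E'
from h import *
im,K,E=cap("wrist","w22");wpots(im,K,E);print(manip.observe()["tool_pos"])
im,K,E=cap("top","t22")
for c in blue(im):
    x=cv2.fitEllipse(c); print(np.round(x[0],1),np.round(x[1],1),onz(K,E,x[0],.024).round(4))
E
```

```text
clock: 25.4
tool_pos: [0.4648, -0.0082, 0.2735]
ee_rot: [[0.0, 1.0, 0.001], [1.0, -0.0, -0.0], [-0.0, 0.001, -1.0]]
wrist_force: [1.2, 0.6, -0.0]
finger_gap: 0.0848
clock: 26.07
tool_pos: [0.4841, 0.3031, 0.273]
ee_rot: [[-0.002, 1.0, -0.0], [1.0, 0.002, 0.001], [0.001, -0.0, -1.0]]
wrist_force: [1.6, -0.3, 0.4]
finger_gap: 0.085
clock: 26.23
tool_pos: [0.4841, 0.3013, 0.2729]
ee_rot: [[-0.003, 1.0, -0.001], [1.0, 0.003, -0.0], [-0.0, -0.001, -1.0]]
wrist_force: [0.2, -1.1, -0.1]
finger_gap: 0.0849
[277.9 105.2] [49.4 52.6] [0.487  0.3948 0.024 ] z18 [0.4857 0.3854 0.18  ]
[0.48436865 0.30011987 0.27299432]
[407.9 229.4] [25. 26.] [ 0.4482 -0.2538  0.024 ]
```

View pics/w22.png

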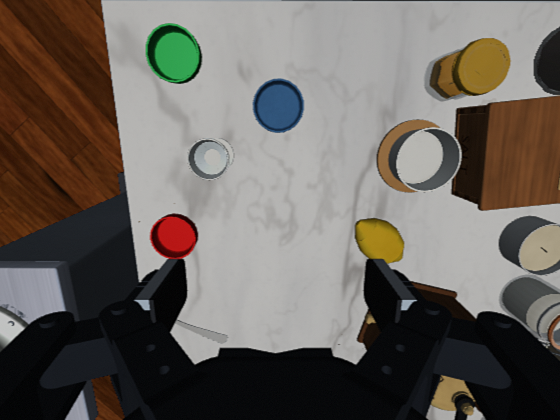

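View pics/t22.png

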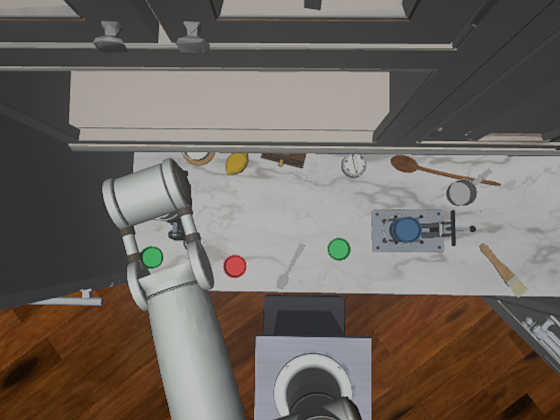

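```bash
python3 -m pendant '[[[0.0025,0.03,-0.02,0,0.085],[0.0025,0.06,-0.05,0,0.085],[0.0025,0.085,-0.08,0,0.085],[0.0025,0.091,-0.12,0,0.085],[0.0025,0.091,-0.155,0,0.085],[0.0025,0.091,-0.173,0,0.085],[0.0025,0.091,-0.173,0,0.085],[0.0025,0.091,-0.173,0,0.085]]]' 25
python3 -m pendant '[[[0,0,0,0,0.085],[0,0,0,0,0.085]]]'
python3 - <<'E'
from h import *
im,K,E=cap("wrist","w23");wpots(im,K,E);print(manip.observe()["tool_pos"])
E
```

```text
clock: 27.0
tool_pos: [0.4871, 0.3896, 0.0999]
ee_rot: [[0.001, 1.0, -0.002], [1.0, -0.001, -0.001], [-0.001, -0.002, -1.0]]
wrist_force: [0.4, 0.5, 1.1]
finger_gap: 0.0848
clock: 27.17
tool_pos: [0.4891, 0.3913, 0.1033]
ee_rot: [[0.001, 1.0, 0.004], [1.0, -0.001, 0.002], [0.002, 0.004, -1.0]]
wrist_force: [-0.7, -0.3, 0.4]
finger_gap: 0.0849
[272.1 213.8] [78.7 79.8] [0.487  0.3961 0.024 ] z18 [0.4879 0.4419 0.18  ]
[0.48888432 0.39142429 0.1031532 ]
```

View pics/w23.png

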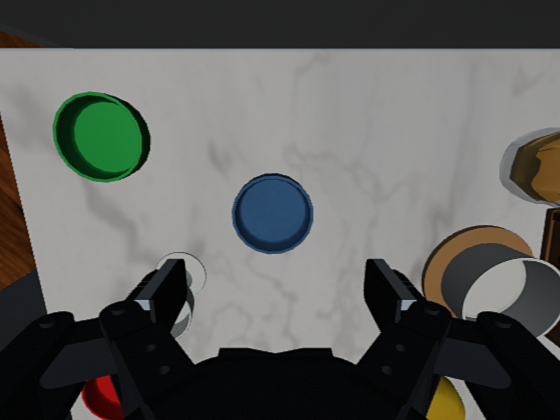

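```bash
python3 -m pendant '[[[-0.002,0.0035,0,-7,0.085],[-0.002,0.0035,0,-14,0.085],[-0.002,0.0035,-0.01,-20,0.085],[-0.002,0.0035,-0.04,-20,0.085],[-0.002,0.0035,-0.07,-20,0.085],[-0.002,0.0035,-0.093,-20,0.085],[-0.002,0.0035,-0.093,-20,0.085],[-0.002,0.0035,-0.093,-20,0.085]]]' 25
python3 -m pendant '[[[0,0,0,0,0.08],[0,0,0,0,0.075],[0,0,0,0,0.07]]]'
python3 - <<'E'
from h import *
im,K,E=cap("wrist","w24");wpots(im,K,E);print(manip.observe()["tool_pos"])
E
```

```text
clock: 27.88
tool_pos: [0.4849, 0.3944, 0.0075]
ee_rot: [[0.342, 0.94, -0.001], [0.94, -0.342, -0.0], [-0.001, -0.001, -1.0]]
wrist_force: [-1.0, 0.0, 1.0]
finger_gap: 0.085
clock: 28.13
tool_pos: [0.4867, 0.3954, 0.0098]
ee_rot: [[0.342, 0.94, 0.004], [0.94, -0.342, 0.002], [0.003, 0.003, -1.0]]
wrist_force: [-0.9, -0.1, 0.5]
finger_gap: 0.0699
[277.5 273.6] [126. 130.] [0.4884 0.3979 0.024 ] z18 [0.5145 0.4749 0.18  ]
[0.48635186 0.39520283 0.00930471]
```

View pics/w24.png

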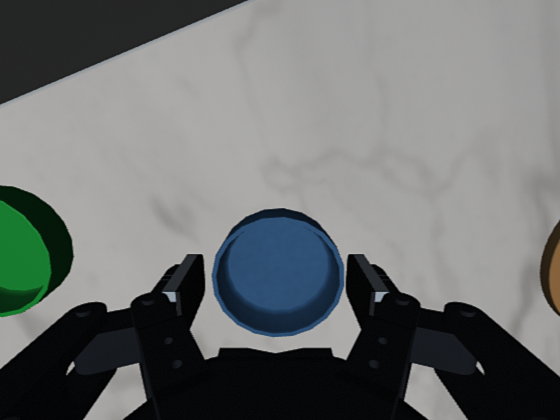

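Centred; close on it and check.

```bash
python3 -m pendant '[[[0,0,0,0,0.066],[0,0,0,0,0.06],[0,0,0,0,0.05],[0,0,0,0,0.05],[0,0,0,0,0.05]]]' 25
python3 - <<'E'
from h import *
im,K,E=cap("wrist","w25");crop(im,195,200,355,345,4,"w25c");wpots(im,K,E)
E
```

```text
clock: 28.6
tool_pos: [0.4861, 0.3949, 0.0091]
ee_rot: [[0.342, 0.94, 0.002], [0.94, -0.342, 0.001], [0.002, 0.002, -1.0]]
wrist_force: [-0.8, -0.6, 7.5]
finger_gap: 0.0631
[274.8 273.3] [126.4 131.8] [0.4868 0.3984 0.024 ] z18 [0.5146 0.4749 0.18  ]
```

View pics/w25c.png

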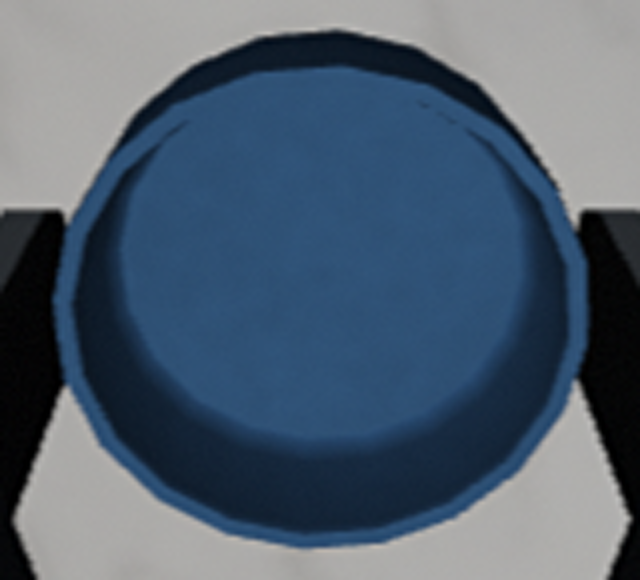

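```bash
python3 -m pendant '[[[0,0,0.01,0,0.05],[0,0,0.04,0,0.05],[0,0,0.08,0,0.05],[0,0,0.12,0,0.05],[0,-0.01,0.16,5,0.05],[0,-0.03,0.2,10,0.05],[0,-0.06,0.23,15,0.05],[0,-0.1,0.245,20,0.05]]]' 25
python3 -m pendant '[[[0,-0.04,0,0,0.05],[0,-0.08,0,0,0.05],[0,-0.12,0,0,0.05],[-0.005,-0.16,0,0,0.05],[-0.01,-0.2,0,0,0.05],[-0.015,-0.24,0,0,0.05],[-0.02,-0.28,0,0,0.05],[-0.025,-0.32,0,0,0.05]]]' 25
python3 -m pendant '[[[-0.005,-0.04,0,0,0.05],[-0.01,-0.08,0,0,0.05],[-0.015,-0.12,0,0,0.05],[-0.018,-0.15,0,0,0.05],[-0.018,-0.17,0,0,0.05],[-0.018,-0.17,0,0,0.05],[-0.018,-0.17,0,0,0.05]]]' 25
python3 -m pendant '[[[0,0,0,0,0.05],[0,0,0,0,0.05],[0,0,0,0,0.05]]]' 25
python3 - <<'E'
from h import *
im,_,_=cap("wrist","w26");crop(im,190,160,360,360,3.5,"w26c");print(manip.observe()["tool_pos"])
E
```

```text
clock: 29.32
tool_pos: [0.4861, 0.2996, 0.2562]
ee_rot: [[-0.008, 1.0, 0.007], [1.0, 0.008, 0.003], [0.003, 0.007, -1.0]]
wrist_force: [1.3, -0.4, -1.1]
finger_gap: 0.0632
clock: 29.98
tool_pos: [0.4591, -0.023, 0.2511]
ee_rot: [[-0.001, 1.0, 0.001], [1.0, 0.001, -0.0], [-0.0, 0.001, -1.0]]
wrist_force: [1.1, -0.2, -0.8]
finger_gap: 0.063
clock: 30.57
tool_pos: [0.4417, -0.1918, 0.2507]
ee_rot: [[0.002, 1.0, -0.0], [1.0, -0.002, 0.001], [0.001, -0.0, -1.0]]
wrist_force: [0.6, 0.7, -1.1]
finger_gap: 0.0633
clock: 30.82
tool_pos: [0.4422, -0.1903, 0.2507]
ee_rot: [[-0.002, 1.0, 0.0], [1.0, 0.002, 0.0], [0.0, 0.0, -1.0]]
wrist_force: [0.3, -0.0, -1.0]
finger_gap: 0.0627
[ 0.44220649 -0.1904031   0.25065684]
```

View pics/w26c.png

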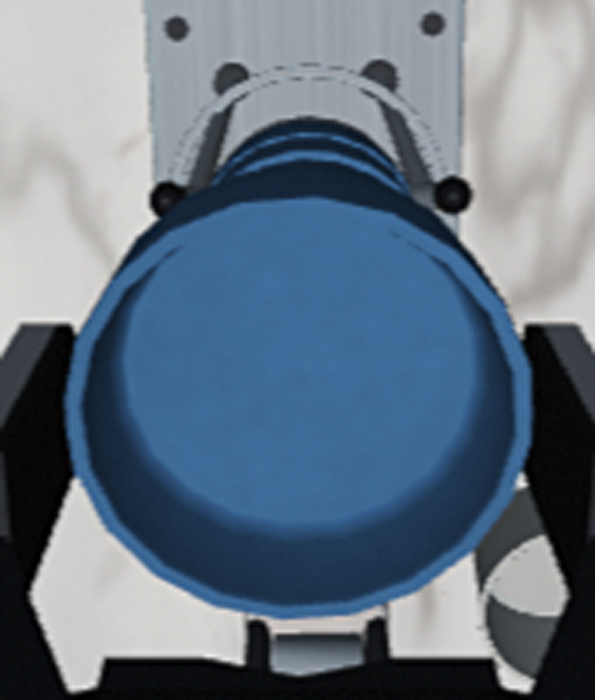

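```bash
python3 -m pendant '[[[0.003,-0.015,0,0,0.05],[0.003,-0.026,0,0,0.05],[0.003,-0.026,-0.01,0,0.05],[0.003,-0.026,-0.03,0,0.05],[0.003,-0.026,-0.048,0,0.05],[0.003,-0.026,-0.056,0,0.05],[0.003,-0.026,-0.056,0,0.05],[0.003,-0.026,-0.056,0,0.05]]]' 25
python3 -m pendant '[[[0,0,-0.002,0,0.05],[0,0,-0.004,0,0.05],[0,0,-0.006,0,0.05],[0,0,-0.008,0,0.05],[0,0,-0.01,0,0.05],[0,0,-0.012,0,0.05],[0,0,-0.012,0,0.05]]]' 25
python3 - <<'E'
from h import *
im,_,_=cap("side","s27");crop(im,290,80,390,230,4,"s27c");print(manip.observe()["tool_pos"])
E
```

```text
clock: 31.53
tool_pos: [0.4449, -0.2174, 0.1943]
ee_rot: [[-0.0, 1.0, -0.001], [1.0, 0.0, 0.001], [0.001, -0.001, -1.0]]
wrist_force: [0.3, 0.7, -0.3]
finger_gap: 0.0627
clock: 32.12
tool_pos: [0.4448, -0.2173, 0.1821]
ee_rot: [[-0.0, 1.0, -0.001], [1.0, 0.0, 0.001], [0.001, -0.001, -1.0]]
wrist_force: [0.4, -0.9, -0.6]
finger_gap: 0.0627
[ 0.44488352 -0.2173163   0.18230119]
```

View pics/s27c.png

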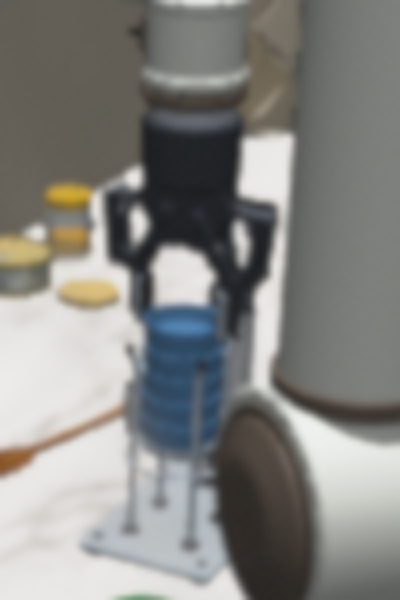

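```bash
python3 -m pendant '[[[0,0,-0.003,0,0.05],[0,0,-0.006,0,0.05],[0,0,-0.009,0,0.05],[0,0,-0.012,0,0.05],[0,0,-0.015,0,0.05],[0,0,-0.0165,0,0.05],[0,0,-0.0165,0,0.05],[0,0,-0.0165,0,0.05]]]' 25
python3 -m pendant '[[[0,0,0,0,0.063],[0,0,0,0,0.066],[0,0,0,0,0.07],[0,0,0,0,0.078],[0,0,0,0,0.085],[0,0,0,0,0.085],[0,0,0,0,0.085]]]' 25
python3 -m pendant '[[[0,0,0.03,0,0.085],[0,0,0.07,0,0.085],[0,0,0.1,0,0.085],[0,0,0.11,0,0.085],[0,0,0.11,0,0.085],[0,0,0.11,0,0.085]]]'
python3 - <<'E'
from h import *
im,K,E=cap("wrist","w28");wpots(im,K,E);im,_,_=cap("side","s28");crop(im,290,80,390,230,4,"s28c");print(manip.observe()["tool_pos"])
E
```

```text
clock: 32.83
tool_pos: [0.4449, -0.2174, 0.166]
ee_rot: [[-0.0, 1.0, -0.0], [1.0, 0.0, 0.0], [0.0, -0.0, -1.0]]
wrist_force: [-0.8, 0.9, 0.9]
finger_gap: 0.0625
clock: 33.42
tool_pos: [0.4451, -0.2175, 0.1661]
ee_rot: [[-0.0, 1.0, 0.0], [1.0, 0.0, -0.0], [-0.0, 0.0, -1.0]]
wrist_force: [0.4, 0.6, 0.1]
finger_gap: 0.0851
clock: 33.92
tool_pos: [0.445, -0.2174, 0.2756]
ee_rot: [[-0.0, 1.0, -0.0], [1.0, 0.0, 0.0], [0.0, -0.0, -1.0]]
wrist_force: [-0.5, -0.1, -0.7]
finger_gap: 0.085
[274.9 206.5] [72.8 85.3] [ 0.4446 -0.2534  0.024 ] z18 [ 0.4447 -0.2113  0.18  ]
[ 0.44416431 -0.21674239  0.27370077]
```

View pics/s28c.png

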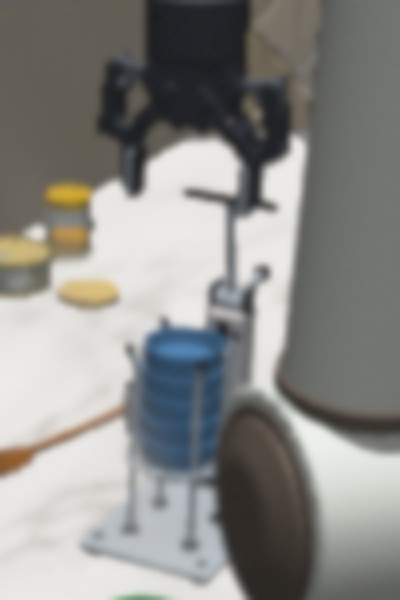

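View pics/w28.png

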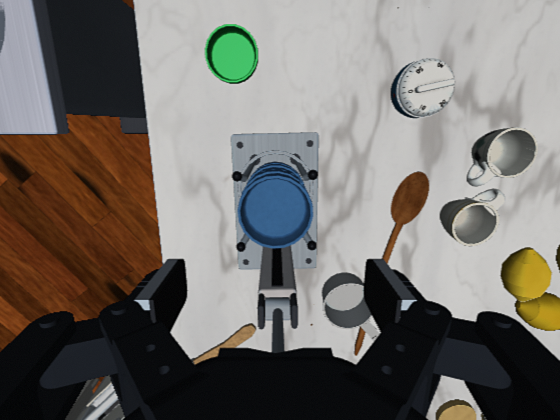

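```bash
python3 -m pendant '[[[0,0,0.04,0,0.085],[0.001,0,0.075,0,0.085],[0.002,-0.03,0.085,0,0.07],[0.003,-0.07,0.085,0,0.06],[0.004,-0.11,0.085,0,0.06],[0.004,-0.14,0.085,0,0.06],[0.004,-0.152,0.085,0,0.06],[0.004,-0.152,0.085,0,0.06]]]'
python3 -m pendant '[[[0,0,-0.02,0,0.06],[0,0,-0.05,0,0.06],[0,0,-0.08,0,0.06],[0,0,-0.08,0,0.06],[0,0,-0.08,0,0.06]]]'
python3 - <<'E'
from h import *
cap("wrist","w29");print(manip.observe()["tool_pos"])
E
```

```text
clock: 34.68
tool_pos: [0.448, -0.3712, 0.3579]
ee_rot: [[0.003, 1.0, -0.003], [1.0, -0.003, 0.004], [0.004, -0.003, -1.0]]
wrist_force: [0.7, -0.3, -0.3]
finger_gap: 0.06
clock: 35.1
tool_pos: [0.4485, -0.3671, 0.2791]
ee_rot: [[-0.002, 1.0, -0.003], [1.0, 0.002, 0.005], [0.005, -0.003, -1.0]]
wrist_force: [0.6, 0.4, 1.2]
finger_gap: 0.0599
[ 0.4493065  -0.36837406  0.28163412]
```

View pics/w29.png

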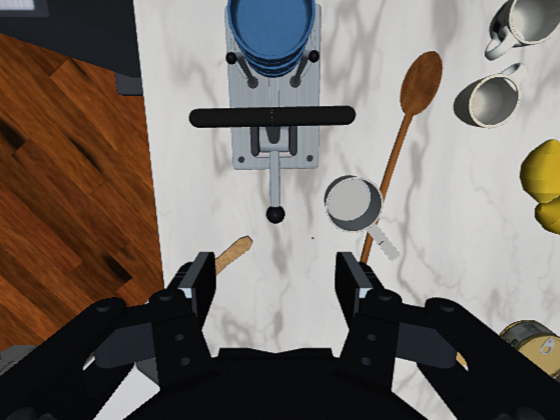

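```bash
python3 - <<'E'
from h import *
ci=manip.camera_info("wrist");print(onz(ci["intrinsics"],ci["extrinsics"],(276,214.5),.181),manip.observe()["tool_pos"])
E
```

```text
[ 0.44986826 -0.37057737  0.181     ] [ 0.4493065  -0.36837406  0.28163412]
```

```bash
python3 -m pendant '[[[0,-0.001,-0.03,0,0.06],[0,-0.001,-0.06,0,0.06],[0,-0.001,-0.09,0,0.06],[0,-0.001,-0.11,0,0.06],[0,-0.001,-0.119,0,0.06],[0,-0.001,-0.119,0,0.05],[0,-0.001,-0.119,0,0.04],[0,-0.001,-0.119,0,0.04]]]'
python3 - <<'E'
from h import *
cap("wrist","w30");print(manip.observe()["tool_pos"])
E
```

```text
clock: 35.82
tool_pos: [0.4503, -0.3718, 0.1651]
ee_rot: [[-0.0, 1.0, 0.003], [1.0, 0.0, -0.004], [-0.004, 0.003, -1.0]]
wrist_force: [-0.7, -0.6, 0.2]
finger_gap: 0.04
[ 0.45022595 -0.37172859  0.16495567]
```

View pics/w30.png

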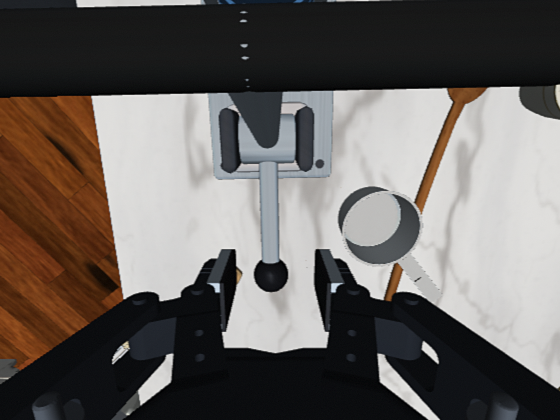

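```bash
python3 -m pendant '[[[-0.002,0.001,-0.003,0,0.04],[-0.002,0.001,-0.003,0,0.03],[-0.002,0.001,-0.003,0,0.02],[-0.002,0.001,-0.003,0,0.0],[-0.002,0.001,-0.003,0,0.0],[-0.002,0.001,-0.003,0,0.0]]]' 20
python3 -m pendant '[[[0,0.0003,0.006,0,0],[0,0.0013,0.0113,0,0],[0,0.0027,0.0165,0,0],[0,0.0045,0.0216,0,0],[0,0.0068,0.0265,0,0],[0,0.0095,0.0312,0,0],[0,0.0127,0.0356,0,0],[0,0.0161,0.0397,0,0]]]' 20
python3 -m pendant '[[[0,0.004,0.0038,0,0],[0,0.0081,0.0072,0,0],[0,0.0126,0.0102,0,0],[0,0.0173,0.0129,0,0],[0,0.0222,0.015,0,0],[0,0.0273,0.0167,0,0],[0,0.0326,0.018,0,0],[0,0.0379,0.0188,0,0]]]' 20
python3 - <<'E'
from h import *
cap("wrist","w31");im,_,_=cap("side","s31");crop(im,290,80,390,230,4,"s31c");s=manip.observe();print(s["tool_pos"],s["wrist_force"])
E
```

```text
clock: 36.37
tool_pos: [0.4482, -0.3695, 0.1596]
ee_rot: [[-0.0, 1.0, 0.003], [1.0, 0.0, -0.001], [-0.001, 0.003, -1.0]]
wrist_force: [4.1, -0.5, 0.3]
finger_gap: 0.0144
clock: 37.03
tool_pos: [0.4479, -0.3534, 0.1989]
ee_rot: [[-0.0, 1.0, 0.002], [1.0, 0.0, -0.001], [-0.001, 0.002, -1.0]]
wrist_force: [5.3, -0.7, -3.4]
finger_gap: 0.0141
clock: 37.7
tool_pos: [0.4472, -0.3156, 0.2184]
ee_rot: [[-0.0, 1.0, 0.001], [1.0, 0.0, -0.002], [-0.002, 0.001, -1.0]]
wrist_force: [2.5, -3.1, 1.9]
finger_gap: 0.0138
[ 0.44716815 -0.31463052  0.21843485] [1.42765612 0.37229237 5.64177072]
```

View pics/w31.png

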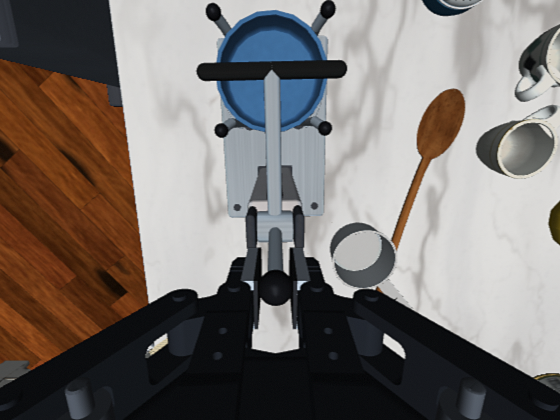

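View pics/s31c.png

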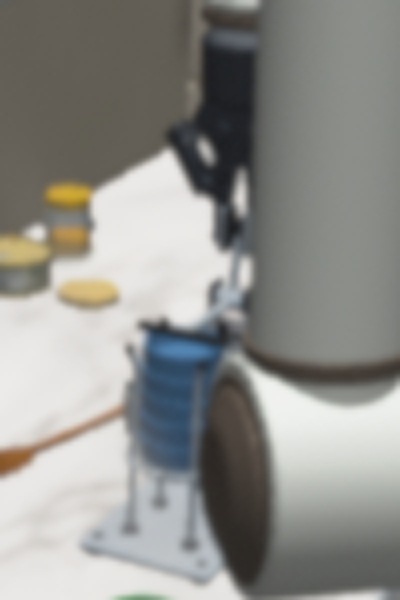

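```bash
python3 -m pendant '[[[0,0.001,0,0,0],[0,0.002,0,0,0],[0,0.003,0,0,0],[0,0.004,0.0005,0,0],[0,0.005,0.0005,0,0],[0,0.005,0.0005,0,0],[0,0.005,0.0005,0,0]]]' 20
python3 - <<'E'
from h import *
im,_,_=cap("wrist","w32");crop(im,180,0,380,150,4,"w32c");im,_,_=cap("side","s32");crop(im,310,140,370,220,8,"s32c");s=manip.observe();print(s["tool_pos"],s["wrist_force"])
E
```

```text
clock: 38.38
tool_pos: [0.4471, -0.312, 0.2186]
ee_rot: [[0.0, 1.0, 0.001], [1.0, -0.0, -0.003], [-0.003, 0.001, -1.0]]
wrist_force: [2.8, -6.5, 2.9]
finger_gap: 0.0139
[ 0.44712713 -0.31196054  0.21859519] [ 2.1534487  -6.31496045  3.76010069]
```

View pics/w32c.png

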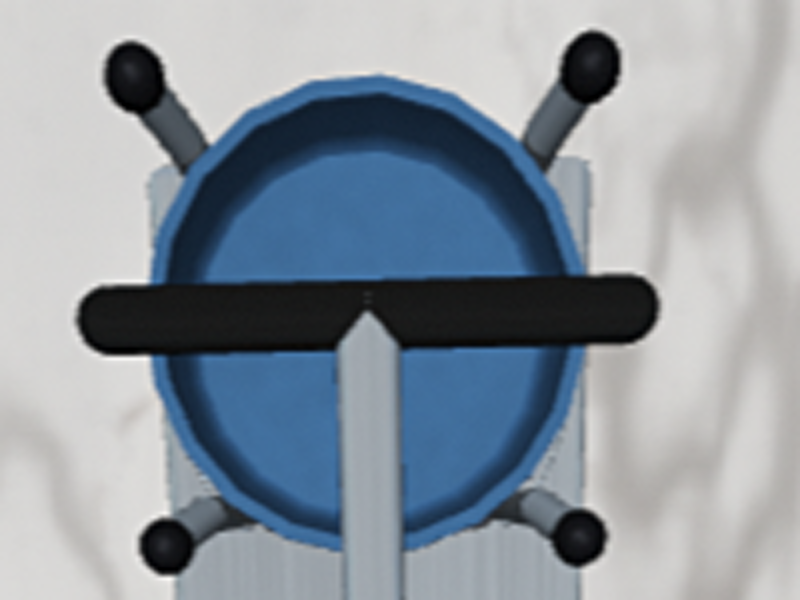

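View pics/s32c.png

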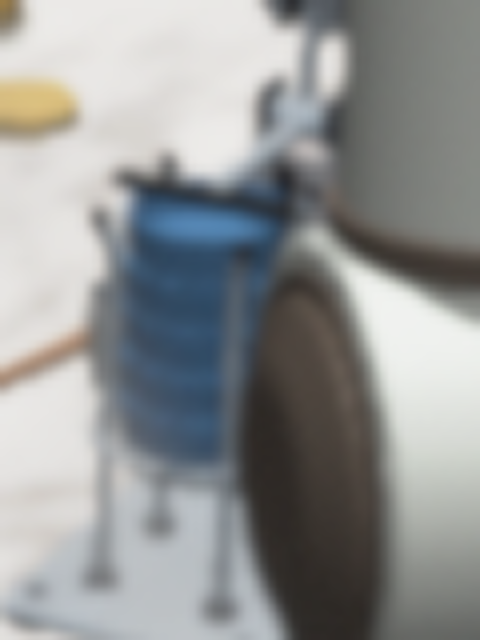

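```bash
python3 -m pendant '[[[0,-0.001,0,0,0.01],[0,-0.001,0,0,0.03],[0,-0.001,0,0,0.05],[0,-0.001,0,0,0.05],[0,-0.001,0.03,0,0.05],[0,-0.001,0.06,0,0.05],[0,-0.001,0.1,0,0.06],[0,-0.001,0.13,0,0.08]]]' 20
python3 -m pendant '[[[-0.03,0,0.02,0,0.085],[-0.06,-0.02,0.02,0,0.085],[-0.09,-0.04,0.02,0,0.085],[-0.11,-0.06,0.02,0,0.085],[-0.12,-0.08,0.02,0,0.085],[-0.12,-0.08,0.02,0,0.085],[-0.12,-0.08,0.02,0,0.085]]]'
python3 - <<'E'
from h import *
im,_,_=cap("wrist","w33");im,_,_=cap("side","s33");crop(im,310,140,370,220,7,"s33c");im,_,_=cap("top","t33")
s=manip.observe();print(s["tool_pos"],s["wrist_force"],s["clock"])
E
```

```text
clock: 39.15
tool_pos: [0.4467, -0.3109, 0.3499]
ee_rot: [[-0.001, 1.0, -0.001], [1.0, 0.001, 0.001], [0.001, -0.001, -1.0]]
wrist_force: [0.5, 0.2, 0.4]
finger_gap: 0.0707
clock: 39.73
tool_pos: [0.3263, -0.3914, 0.3671]
ee_rot: [[0.002, 1.0, -0.001], [1.0, -0.002, 0.003], [0.003, -0.001, -1.0]]
wrist_force: [0.5, 0.2, -0.8]
finger_gap: 0.085
[ 0.32753901 -0.39053391  0.36773641] [0.40524151 0.13627585 0.3371419 ] 39.8833
```

View pics/w33.png

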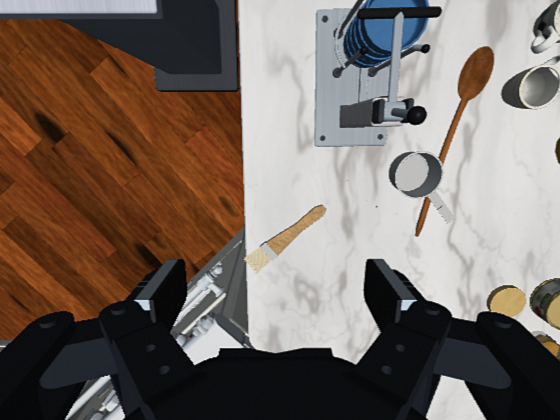

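View pics/s33.png

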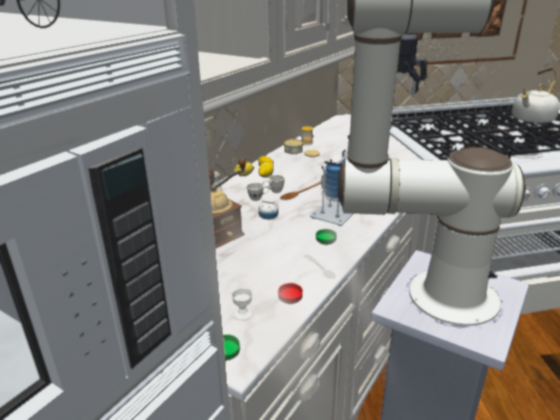

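View pics/t33.png

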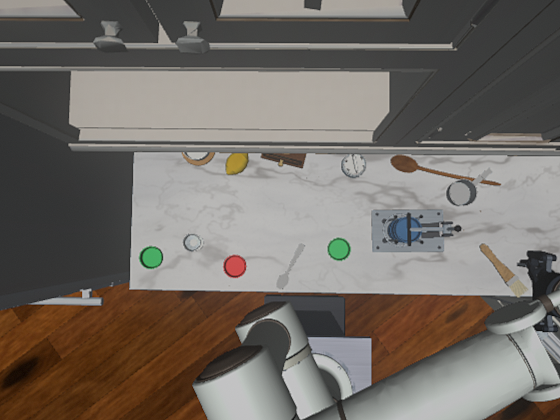

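```bash
python3 - <<'E'
import cv2,numpy as np
a=cv2.imread("pics/top0.png")[190:265,365:475];b=cv2.imread("pics/t33.png")[190:265,365:475]
cv2.imwrite("pics/cmp.png",cv2.resize(np.hstack([a,b]),None,fx=3.6,fy=3.6,interpolation=cv2.INTER_CUBIC))
E
```

```text
(no output)
```

View pics/cmp.png

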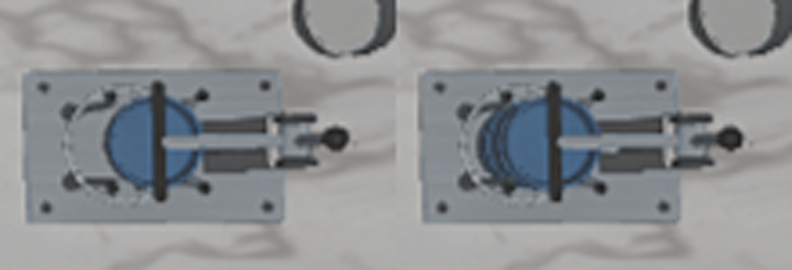

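View pics/s33c.png

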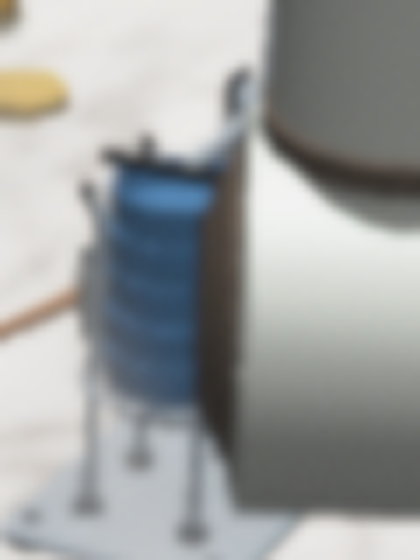

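```bash
python3 - <<'E'
import cv2,numpy as np
a=cv2.imread("pics/s1.png")[145:195,312:352];b=cv2.imread("pics/s33.png")[145:195,312:352]
cv2.imwrite("pics/cmp2.png",cv2.resize(np.hstack([a,b]),None,fx=9,fy=9,interpolation=cv2.INTER_CUBIC))
E
```

```text
(no output)
```

View pics/cmp2.png

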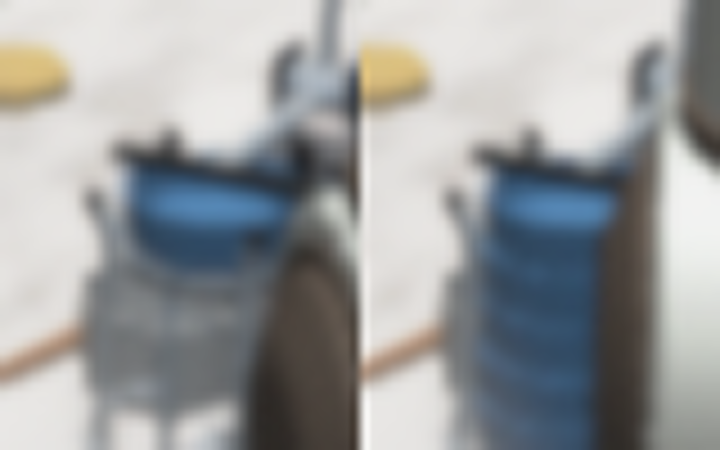

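```bash
python3 -c "
from station import manip
print(manip.close_job())"
```

```text
the job is handed in; nothing more can be done
None
```

The dispenser is refilled and the job is handed in at about 40 s of the 208 s allowed. I raised the hold-down to its stop by the knob and stacked the four loose blue pots on the one already there. Each pot was lowered with the sinking platform before I let go. I then swung the arm back down until it pushed against its lower stop at about 6 N. One pot was knocked about 3 cm aside during the run; I found it again and used its new position.

**Last checks:**
- **Stack:** the side view shows five pots, evenly nested. Its lower right part was hidden by the robot's arm in the last picture. The top pot looked level and central in the earlier wrist views.
- **Hold-down:** in the top and side views the bar lies on the rim as it did at the start. I judged contact by eye only, and in the top view the top pot's rim looked up to about a pixel off its original place.
- **Rest of the worktop:** no blue pot is left loose in any view. The egg cup, lemon and the green and red pots look unmoved by eye.
- **Forces:** the wrist readings peaked at about 14 N, as the fingers closed on a pot.

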